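# Load the parts carrier with a locked layer of packs and clip its cover back on

## Robot

A 6-joint arm with a two-finger parallel gripper is mounted at the origin on the work surface. World frame = base frame: x ahead of the robot, y to its left, z up, the work surface at z = 0. Lengths are in mm, angles in rad, forces in N, time in s.
With the tool pointing down it reaches from about 325 to 750 mm from the base axis. Payload 7.6 kg.
Tool frame: the origin (TCP) lies at the very end of the fingers, on their centre line; the grasp point (between the pads) lies 19 mm behind it; z points along the fingers, x is the direction in which the jaws open and shut, and the axes are right-handed (so a half turn about z gives the same grasp; the last joint's range is limited). The gripper opens to 85 mm and grips with 20 to 120 N. Pads are 22 mm wide; open, the fingers measure 114 mm over their backs; the gripper's body (76 mm by 85 mm) begins 54 mm behind the grasp point. The pads swing forward as they close: fully open they stand 13 mm farther back than shut.
Start: joints at [1.12, 0.052, 1.401, -0, 1.689, -0.07], TCP at [195.109, 487.42, 231.323] pointing down, gripper open.
Joint ranges: [-2.9, 2.9], [-0.91, 2.17], [0.12, 2.37], [-1.06, 4.2], [0.26, 2.73], [-2.93, 2.93]. Speed limits (rad/s): [2.57, 2.57, 3.01, 3.14, 3.14, 3.14].

## Interface

Orientations are given as a unit quaternion [x, y, z, w].
In Python, from station import get_state, snapshot, get_calibration, finish_job gives the robot as it stands.
- The arm moves only by the tool servo_tool, never from a script. Its argument "rows" is a list of rows, each a list of 3 entries, a list of its own where there are three numbers: the opening, from 0 (shut) to 1 (fully open), then the shift along the tool's x, y, z in units of 40 mm (1.0 is 40 mm), then the turn about the tool's z in units of 5 degrees (1.0 is 5 degrees). A call has 1 to 12 rows; each row is the pose to reach, as a shift and turn from the pose commanded when the call began, along the tool's axes at that moment; what a row does not reach only later rows make up. A row lasts 1/12 s, in which the tool goes at most 41.7 mm and 7.16 degrees, less where a joint would pass 70% of its speed; a pose out of reach is approached as far as the arm can. A call with a gripper value outside its range is refused whole. The fingers move at their own pace and stop on an object; the grip force is fixed at half the most. Time passes only in rows, so rows that repeat a pose let the fingers close. It gives the time, the measured TCP pose, the force and the opening at its end, in the units of the state.
- get_state(): the state, without advancing time (a new reading comes with each control period).
- snapshot(name): name is "side" or "top"; returns (picture, depth): 384x512x3 uint8, red, green, blue; 384x512 float32, mm along the optical axis (not along the pixel's ray), 0 where there is no reading.
- get_calibration(name): a dict with "fx", "fy", "cx", "cy" (pixels), "extrinsics" (4x4, takes a point from camera to world coordinates). Camera axes: x right, y down, z forward; pixel columns grow to the right and rows downward; lengths in mm; the calibration is good to about 2 mm. A picture is of the moment at which its call begins. get_calibration takes no time and is no camera call.
- finish_job(): hands the job in, once; it reports no verdict.
The state is a dict: "t": time; "joints": joint angles; "qvel": joint speeds; "tau": joint torques, N m; "eef_pos": TCP position; "tcp_rot": TCP orientation; "contact_force": force on the tool from outside, world axes, zero at the start; "wrist_torque": the same for the moment, N m; "width": finger opening in mm.
Only numpy, scipy, OpenCV 4.12 (cv2) and the standard library are available. Lean on these libraries where they do the work, as an engineer would, in place of code of your own. Each camera call takes 0.05 s, during which the arm holds its last target.

## Task

Unclip the carrier's cover by pressing its snap tab in towards the fixed lug while lifting it straight off, and stand the cover upright on the rubber mat. Lay every parts pack there is (three or four) on the carrier's slab, rib up, each inside one of the four outlines of the interlocking pattern, then put the cover back over them, the same way round as before, so that it sits fully down and its tab has snapped home. Leave the turned pin, the oil bottle and the caliper where they are.

Things in the scene. Friction and masses are not known exactly. Their poses are not given: they have to be found in the camera images.
- carrier: Parts carrier fixed to the bench, left or right of the middle: plywood slab 168 x 168 mm, its top 20 mm above the bench, with an aluminium rim along its edges (4 mm wide, 8 mm high; 160 x 160 mm clear inside). Origin: centre of the underside, z up. Four outlines on the slab form a pinwheel around a steel post at the middle.
- post_head (a point): Middle of the top of the carrier's post, 78 mm above the bench, at x 0.5 mm, y 0 in the carrier frame. Post x -2..10, y -7..7 mm; its head overhangs to -x (x -9..10 mm, 71 to 78 mm above the bench).
- slot0 (a point): Centre of an outline of 90 x 40 mm on the slab's top face, at (x, y) = (-21, 46) mm in the carrier frame, its long side along the carrier's x axis. 2 mm from its neighbours. Takes any pack, either way round.
- slot1 (a point): Centre of an outline of 90 x 40 mm on the slab's top face, at (x, y) = (46, 21) mm in the carrier frame, its long side along the carrier's y axis. 2 mm from its neighbours. Takes any pack, either way round.
- slot2 (a point): Centre of an outline of 90 x 40 mm on the slab's top face, at (x, y) = (21, -46) mm in the carrier frame, its long side along the carrier's x axis. 2 mm from its neighbours. Takes any pack, either way round.
- slot3 (a point): Centre of an outline of 90 x 40 mm on the slab's top face, at (x, y) = (-46, -21) mm in the carrier frame, its long side along the carrier's y axis. 2 mm from its neighbours. Takes any pack, either way round.
- cover: Grey plastic cover, open-bottomed box 154 x 154 x 64 mm, walls and top 4 mm (60 mm high inside), 0.3 kg. Origin: centre of its lower edge, z up. Starts clipped on the carrier, axes along the carrier's, lower edge on the slab inside the rim with 3 mm play. On its top a fixed lug, an upright plate at x -40..-32 mm, 44 mm wide in y, 34 mm high above the top, faces the tab.
- tab (a joint): Travel of the cover's snap tab towards the lug, m: 0 free (latched, when the cover is on), 0.009 fully pressed (stop); spring 3 N at 0, 9 N at 0.009. Its nose, under the cover's top, sits below the post's head and clears it from 0.0075 at the latest. It must be pressed also while the cover is lowered on; let go when down, it springs back and latches.
- tab_face (a point): Middle of the tab's outer face (+x side), 83 mm above the cover's lower edge, at x -12 mm in the cover frame. The tab is an upright plate 5 mm thick, 44 mm wide in y, up to 37 mm above the cover's top. Lug and tab together are 28 mm thick along x: a gripper closing on both along x (about 60 N) presses the tab in and then carries the cover.
- mat: Black rubber mat 190 x 190 mm, 3 mm thick, fixed to the bench on the other side from the carrier; where the cover is to stand. Origin: centre of its underside.
- pack1: Grey plastic parts pack, box 90 (x) x 40 (y) x 30 (z) mm with a grip rib along x on its top (56 x 12 mm, 24 mm high; 54 mm tall in all), about 0.2 kg. Origin: centre of its underside. Stands on the bench between carrier and mat. May be absent.
- pack2: Grey plastic parts pack, box 90 (x) x 40 (y) x 30 (z) mm with a grip rib along x on its top (56 x 12 mm, 24 mm high; 54 mm tall in all), about 0.2 kg. Origin: centre of its underside. Stands on the bench between carrier and mat. May be absent.
- pack3: Grey plastic parts pack, box 90 (x) x 40 (y) x 30 (z) mm with a grip rib along x on its top (56 x 12 mm, 24 mm high; 54 mm tall in all), about 0.2 kg. Origin: centre of its underside. Stands on the bench between carrier and mat. May be absent.
- pack4: Grey plastic parts pack, box 90 (x) x 40 (y) x 30 (z) mm with a grip rib along x on its top (56 x 12 mm, 24 mm high; 54 mm tall in all), about 0.2 kg. Origin: centre of its underside. Stands on the bench between carrier and mat. May be absent.
- pin: Turned steel pin standing on the bench, 32 mm dia., 75 mm high. Leave alone.
- oil: White oil bottle, 48 mm dia., 130 mm high. Leave alone.
- caliper: Steel caliper lying on the bench, 170 mm long. Leave alone.
Things that resemble listed ones, but are neither listed nor needed, are in the scene too. What is shaped like the pack2 but brown or turquoise is not meant. What is shaped like the pack4 but purple is not meant.

How it is judged (in metres and radians):
On the way, in this order (a step that is already met when the one before it is completed fails the run):
1. the cover is off and stands upright on the rubber mat, let go (x of cover in the frame of mat between -0.06 and 0.06 m and y of cover in the frame of mat between -0.06 and 0.06 m and height (world z) of cover below 0.01 m and angle between cover's own z axis and vertical below 0.08 rad and linear speed of cover below 0.03 m/s and contact force between the fingers and cover below 0.1 N), for 0.2 s.
2. every pack lies in an outline of the pattern, rib up, before the cover goes back (((horizontal distance between pack1 and slot0 below 0.01 m and angle between the x axis of pack1 and the x axis of carrier, either way round below 0.15 rad) or (horizontal distance between pack1 and slot1 below 0.01 m and angle between the x axis of pack1 and the y axis of carrier, either way round below 0.15 rad) or (horizontal distance between pack1 and slot2 below 0.01 m and angle between the x axis of pack1 and the x axis of carrier, either way round below 0.15 rad) or (horizontal distance between pack1 and slot3 below 0.01 m and angle between the x axis of pack1 and the y axis of carrier, either way round below 0.15 rad)) and z of each of pack1, pack2, pack3, pack4 in the frame of carrier below 0.026 m and angle between each of pack1, pack2, pack3, pack4's own z axis and vertical below 0.1 rad and linear speed of each of pack1, pack2, pack3, pack4 below 0.03 m/s and ((horizontal distance between pack2 and slot0 below 0.01 m and angle between the x axis of pack2 and the x axis of carrier, either way round below 0.15 rad) or (horizontal distance between pack2 and slot1 below 0.01 m and angle between the x axis of pack2 and the y axis of carrier, either way round below 0.15 rad) or (horizontal distance between pack2 and slot2 below 0.01 m and angle between the x axis of pack2 and the x axis of carrier, either way round below 0.15 rad) or (horizontal distance between pack2 and slot3 below 0.01 m and angle between the x axis of pack2 and the y axis of carrier, either way round below 0.15 rad)) and ((horizontal distance between pack3 and slot0 below 0.01 m and angle between the x axis of pack3 and the x axis of carrier, either way round below 0.15 rad) or (horizontal distance between pack3 and slot1 below 0.01 m and angle between the x axis of pack3 and the y axis of carrier, either way round below 0.15 rad) or (horizontal distance between pack3 and slot2 below 0.01 m and angle between the x axis of pack3 and the x axis of carrier, either way round below 0.15 rad) or (horizontal distance between pack3 and slot3 below 0.01 m and angle between the x axis of pack3 and the y axis of carrier, either way round below 0.15 rad)) and ((horizontal distance between pack4 and slot0 below 0.01 m and angle between the x axis of pack4 and the x axis of carrier, either way round below 0.15 rad) or (horizontal distance between pack4 and slot1 below 0.01 m and angle between the x axis of pack4 and the y axis of carrier, either way round below 0.15 rad) or (horizontal distance between pack4 and slot2 below 0.01 m and angle between the x axis of pack4 and the x axis of carrier, either way round below 0.15 rad) or (horizontal distance between pack4 and slot3 below 0.01 m and angle between the x axis of pack4 and the y axis of carrier, either way round below 0.15 rad)) and horizontal distance between cover and carrier above 0.15 m), for 0.2 s.
At the end, for the whole second after the job is handed in: Every pack lies on the slab, rib up, in an outline (centre within 10 mm, turned under 0.15 rad); the cover sits down over them, same way round as before (within 8 mm, 4 mm in height, tilt under 0.05, turn under 0.1 rad), tab sprung back (under 3 mm), all at rest (((horizontal distance between pack1 and slot0 below 0.01 m and angle between the x axis of pack1 and the x axis of carrier, either way round below 0.15 rad) or (horizontal distance between pack1 and slot1 below 0.01 m and angle between the x axis of pack1 and the y axis of carrier, either way round below 0.15 rad) or (horizontal distance between pack1 and slot2 below 0.01 m and angle between the x axis of pack1 and the x axis of carrier, either way round below 0.15 rad) or (horizontal distance between pack1 and slot3 below 0.01 m and angle between the x axis of pack1 and the y axis of carrier, either way round below 0.15 rad)) and z of each of pack1, pack2, pack3, pack4 in the frame of carrier below 0.026 m and angle between each of pack1, pack2, pack3, pack4's own z axis and vertical below 0.1 rad and linear speed of each of pack1, pack2, pack3, pack4, cover below 0.03 m/s and ((horizontal distance between pack2 and slot0 below 0.01 m and angle between the x axis of pack2 and the x axis of carrier, either way round below 0.15 rad) or (horizontal distance between pack2 and slot1 below 0.01 m and angle between the x axis of pack2 and the y axis of carrier, either way round below 0.15 rad) or (horizontal distance between pack2 and slot2 below 0.01 m and angle between the x axis of pack2 and the x axis of carrier, either way round below 0.15 rad) or (horizontal distance between pack2 and slot3 below 0.01 m and angle between the x axis of pack2 and the y axis of carrier, either way round below 0.15 rad)) and ((horizontal distance between pack3 and slot0 below 0.01 m and angle between the x axis of pack3 and the x axis of carrier, either way round below 0.15 rad) or (horizontal distance between pack3 and slot1 below 0.01 m and angle between the x axis of pack3 and the y axis of carrier, either way round below 0.15 rad) or (horizontal distance between pack3 and slot2 below 0.01 m and angle between the x axis of pack3 and the x axis of carrier, either way round below 0.15 rad) or (horizontal distance between pack3 and slot3 below 0.01 m and angle between the x axis of pack3 and the y axis of carrier, either way round below 0.15 rad)) and ((horizontal distance between pack4 and slot0 below 0.01 m and angle between the x axis of pack4 and the x axis of carrier, either way round below 0.15 rad) or (horizontal distance between pack4 and slot1 below 0.01 m and angle between the x axis of pack4 and the y axis of carrier, either way round below 0.15 rad) or (horizontal distance between pack4 and slot2 below 0.01 m and angle between the x axis of pack4 and the x axis of carrier, either way round below 0.15 rad) or (horizontal distance between pack4 and slot3 below 0.01 m and angle between the x axis of pack4 and the y axis of carrier, either way round below 0.15 rad)) and horizontal distance between cover and carrier below 0.008 m and z of cover in the frame of carrier between 0.016 and 0.024 m and angle between cover's own z axis and vertical below 0.05 rad and angle between the x axis of cover and the x axis of carrier, either way round below 0.1 rad and value of joint tab below 0.003 m and x of tab_face in the frame of carrier below 0 m and contact force between the fingers and cover below 0.1 N); the robot touches nothing.
It fails at once if the pin is moved more than 30 mm (distance of pin from where it was at the start of the episode above 0.03 m).
It fails at once if the oil is moved more than 30 mm (distance of oil from where it was at the start of the episode above 0.03 m).
It fails at once if the caliper is moved more than 30 mm (distance of caliper from where it was at the start of the episode above 0.03 m).
Of pack1, pack2, pack3, pack4 only 3 to 4 are there at a start; the rules pass over those that are not, and their reading is None.
At some moment in a run one of pack1, pack2, pack3, pack4 may be knocked a few centimetres aside while the robot is not near it.
Once in a run the grip may slacken for a moment while it holds something.
It also fails if it takes over 210 s, if anything falls off the work surface, if the arm or the gripper's body presses on something with over 40 N, if the wrist force passes 120 N, or if a joint passes its speed limit or range.

## Working session

There is one attempt and no reset: what is moved stays moved. The work goes in short steps, Python scripts to look and compute and a tool call to move; the robot and the scene stay as the last step left them, time stands still between calls to the robot, and variables do not carry over. Pictures are saved under pics/ and viewed, and the job is handed in when it is done.

Besides the shell and the picture viewer there is one more tool, called after "Request:" as name(argument=value, ...) on one line, values as JSON. servo_tool: Moves the arm, as the interface text tells. Its arguments: {"type":"object","properties":{"rows":{"type":"array","items":{"type":"array"}}},"required":["rows"]}

```bash
ls; mkdir -p pics
python3 - <<'E'
from station import *
import cv2,numpy as np
print(get_state())
for n in("top","side"):
    p,d=snapshot(n); cv2.imwrite(f"pics/{n}0.png",cv2.resize(p[:,:,::-1],(768,576))); np.savez(f"{n}0.npz",p=p,d=d)
    c=get_calibration(n); print(n,c["fx"],c["fy"],c["cx"],c["cy"]);print(np.round(c["extrinsics"],3))
E
```

```text
pics
{'t': 0.0, 'joints': array([ 1.11970797e+00,  5.28527440e-02,  1.40176476e+00, -2.90225581e-05,
        1.68859097e+00, -7.03152662e-02]), 'qvel': array([ 0.0004777 , -0.00029288,  0.00055056, -0.00228612,  0.00065648,
       -0.00080814]), 'tau': array([-1.59613199e-03, -3.81691468e+01, -3.60175502e+01, -1.42895965e-04,
        6.59383106e-03,  8.93038816e-06]), 'eef_pos': array([194.967836 , 487.1201744, 230.4438557]), 'tcp_rot': array([ 8.28142666e-01,  5.60516790e-01, -6.92006676e-04,  4.17195803e-04]), 'contact_force': array([ 0.41232292, -0.12732181,  0.65124849]), 'wrist_torque': array([0.02093332, 0.04725437, 0.02184818]), 'width': 85.24504758388845}
top 426.2891121152917 426.2891121152917 255.80154566704476 193.71720708013956
[[ 9.000000e-03 -9.810000e-01  1.950000e-01  3.693550e+02]
 [-1.000000e+00 -7.000000e-03  9.000000e-03 -1.604100e+01]
 [-8.000000e-03 -1.950000e-01 -9.810000e-01  1.243859e+03]
 [ 0.000000e+00  0.000000e+00  0.000000e+00  1.000000e+00]]
side 477.0700488556958 477.0700488556958 256.5432939544488 189.2032313649986
[[ 7.76000e-01 -3.31000e-01  5.37000e-01  1.31110e+01]
 [-6.31000e-01 -4.29000e-01  6.47000e-01 -6.89980e+02]
 [ 1.60000e-02 -8.40000e-01 -5.42000e-01  6.62525e+02]
 [ 0.00000e+00  0.00000e+00  0.00000e+00  1.00000e+00]]
```

View pics/top0.png

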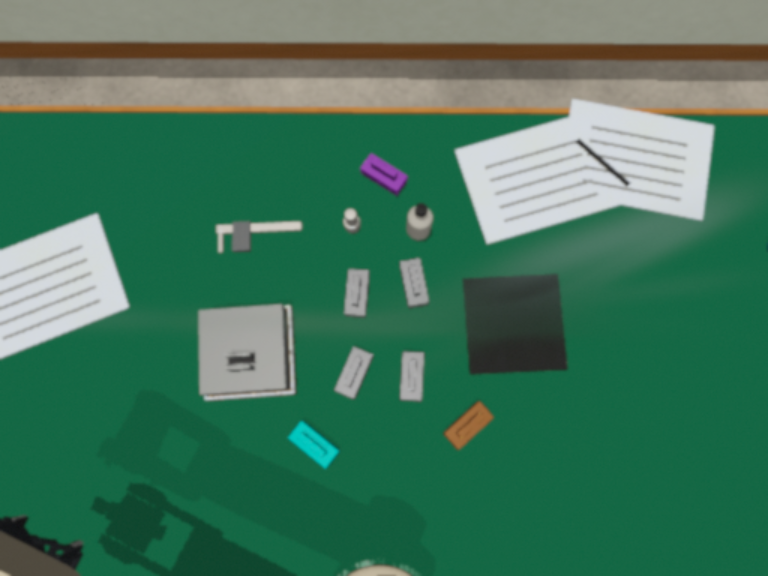

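View pics/side0.png

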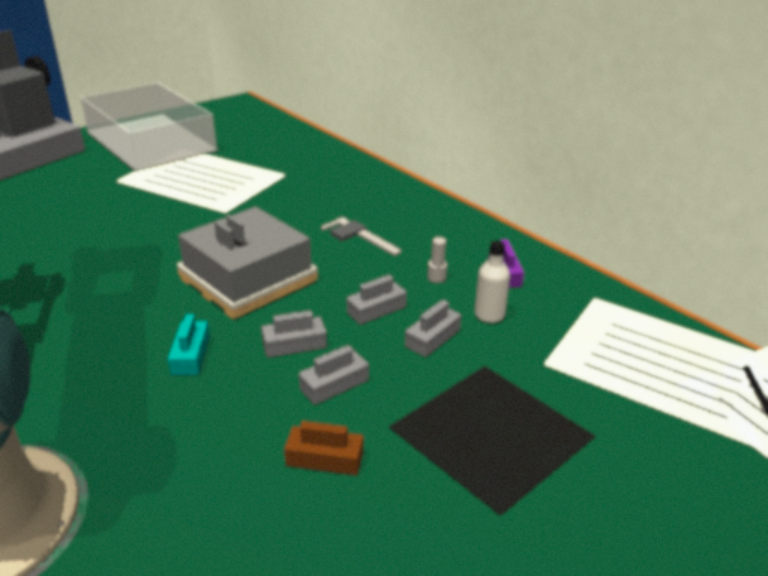

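```bash
cat > h.py <<'E'
import cv2,numpy as np
from station import *
C={n:get_calibration(n) for n in("top","side")}
def pts(n,d):
    c=C[n];h,w=d.shape;v,u=np.mgrid[:h,:w]
    P=np.stack([(u-c["cx"])/c["fx"]*d,(v-c["cy"])/c["fy"]*d,d],-1)
    E=np.array(c["extrinsics"]);return P@E[:3,:3].T+E[:3,3]
def ray(n,u,v,z):
    c=C[n];E=np.array(c["extrinsics"]);r=E[:3,:3]@np.array([(u-c["cx"])/c["fx"],(v-c["cy"])/c["fy"],1]);o=E[:3,3]
    return o+r*(z-o[2])/r[2]
def crop(n,p,u0,v0,u1,v1,s,name):
    cv2.imwrite(f"pics/{name}.png",cv2.resize(p[v0:v1,u0:u1,::-1],None,fx=s,fy=s,interpolation=cv2.INTER_CUBIC))
E
python3 - <<'E'
from h import *
t=np.load("top0.npz");s=np.load("side0.npz")
crop("t",t["p"],125,195,205,275,7,"c_top");crop("s",s["p"],110,130,220,215,7,"c_side")
crop("t",t["p"],210,160,300,280,6,"c_packs")
P=pts("top",t["d"]);S=pts("side",s["d"])
for z0,z1 in((76,92),(96,130)):
  for Q in(P,S):
    m=(Q[...,2]>z0)&(Q[...,2]<z1)&(Q[...,0]>250)&(Q[...,0]<600)&(Q[...,1]>50)&(Q[...,1]<300)
    q=Q[m].astype(np.float32);print(z0,len(q))
    if len(q)>5:print(cv2.minAreaRect(q[:,:2]),np.median(q[:,2]),q.min(0),q.max(0))
E
```

```text
76 2404Traceback (most recent call last):
  File "<stdin>", line 10, in <module>
cv2.error: OpenCV(4.12.0) /io/opencv/modules/imgproc/src/convhull.cpp:143: error: (-215:Assertion failed) total >= 0 && (depth == CV_32F || depth == CV_32S) in function 'convexHull'
```

View pics/c_top.png

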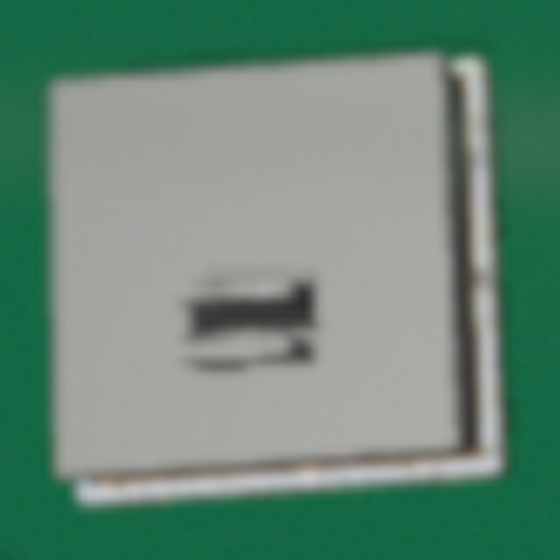

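View pics/c_side.png

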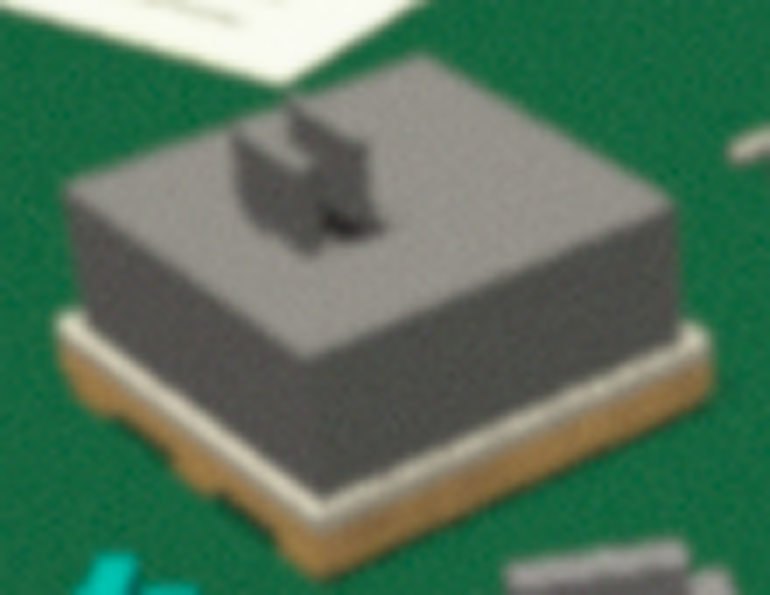

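View pics/c_packs.png

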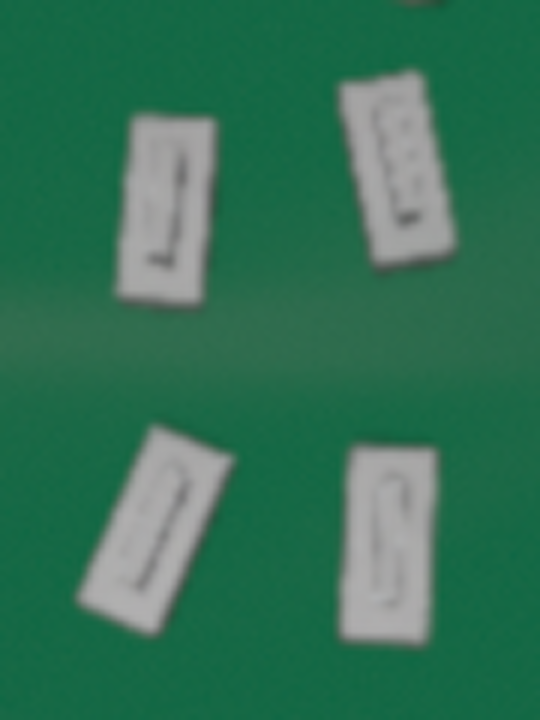

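Run:
```python
from h import *
t=np.load("top0.npz");s=np.load("side0.npz")
P=pts("top",t["d"]);S=pts("side",s["d"])
print(P[235,160],S[160,150],S[170,180],(s["d"]>0).mean(),(t["d"]>0).mean(), P[200,200],S[250,180])
def rect(q):
    (cx,cy),(w,h),a=cv2.minAreaRect(q[:,:2].astype(np.float32));return np.round([cx,cy,w,h,a],2)
for nm,Q in(("t",P),("s",S)):
  for z0,z1 in((78,92),(100,130)):
    m=(Q[...,2]>z0)&(Q[...,2]<z1)&(Q[...,0]>250)&(Q[...,0]<600)&(Q[...,1]>50)&(Q[...,1]<300)
    q=Q[m];print(nm,z0,len(q))
    if len(q)>5:print(rect(q),np.median(q[:,2]),q.min(0),q.max(0))
# colour contours, top view
p=t["p"].astype(int);hsv=cv2.cvtColor(t["p"],cv2.COLOR_RGB2HSV)
def comps(mask):
    n,l,st,ce=cv2.connectedComponentsWithStats(mask.astype(np.uint8))
    for i in range(1,n):
        if st[i,4]>150:
            c=max(cv2.findContours((l==i).astype(np.uint8),cv2.RETR_EXTERNAL,cv2.CHAIN_APPROX_NONE)[0],key=len)
            print(st[i],np.round(ce[i],1),cv2.minAreaRect(c))
print("nongreen");m=(hsv[...,1]<70)&(hsv[...,2]>110)
m[:150]=0;m[300:]=0;m[:,320:]=0;m[:,:100]=0;comps(m)
print("mat");m=(t["p"].max(2)<75)&(hsv[...,1]<100);m[:150]=0;m[270:]=0;m[:,:295]=0;comps(m)
for u,v in((238,195),(276,188),(235,248),(275,250),(342,215),(234,146),(280,148)):print(u,v,P[v,u])
```

```text
[479.72721322 246.43882405 121.16555654] [453.68610813 244.41970262  95.24469102] [495.29823264 176.98707489  83.90283238] 0.9960276285807291 0.9961344401041666 [595.94282833 160.81522798   3.28812701] [389.94475478  16.03630578  -1.0989984 ]
t 78 2367
[492.94 241.51 154.53 127.65   4.37] 83.08126925230226 [412.82482619 173.18119055  78.02298781] [572.72967293 299.97390561  91.53469164]
t 100 109
[465.72 252.94  27.72  44.89   5.42] 117.45756733445 [451.03801842 229.97067836 100.06469241] [480.55039542 276.32434372 124.68390834]
s 78 1560
[492.55 239.   157.7  131.92   3.96] 83.98810951178365 [410.31505502 169.23528042  78.00782936] [575.26827286 299.92915986  91.94308656]
s 100 196
[465.1  251.65  30.19  47.74   7.22] 113.06983758925975 [449.6480115  226.54845873 100.33144908] [480.80305391 276.94530818 123.11552821]
nongreen
[144 150  58  19 457] [165.2 155.1] ((172.5, 159.0), (18.0, 57.0), 90.0)
[266 172  20  32 451] [275.8 187.5] ((275.69268798828125, 187.56585693359375), (31.28968048095703, 14.806723594665527), 77.90524291992188)
[229 179  17  32 455] [237.2 194.4] ((237.1448364
[... 300 characters left out ...]
15527344), (14.830296516418457, 33.09618377685547), 23.629377365112305)
[266 234  17  34 504] [274.2 250.2] ((274.12017822265625, 250.21685791015625), (15.294620513916016, 33.0069465637207), 3.012787342071533)
mat
[ 309  184   69   65 3974] [342.5 216. ] ((343.0120849609375, 215.70516967773438), (63.302345275878906, 65.12273406982422), 86.633544921875)
238 195 [602.36191221  45.96209691  51.94623643]
276 188 [623.86707835 -62.3658306   50.48652553]
235 248 [452.0833506   51.72496972  52.09500461]
275 250 [447.44566344 -59.452766    52.94569543]
342 215 [ 554.2966312  -257.60939422    3.84967461]
234 146 [743.17467938  59.17855331  66.8637348 ]
280 148 [731.01456342 -72.16561408  89.30708853]
```

Run:
```python
from h import *
t=np.load("top0.npz");s=np.load("side0.npz")
P=pts("top",t["d"]);S=pts("side",s["d"])
def rect(q):
    (cx,cy),(w,h),a=cv2.minAreaRect(q[:,:2].astype(np.float32));return np.round([cx,cy,w,h,a],2)
for nm,Q in(("t",P),("s",S)):
  for z0,z1 in((80,88),(108,130)):
    m=(Q[...,2]>z0)&(Q[...,2]<z1)&(Q[...,0]>250)&(Q[...,0]<600)&(Q[...,1]>50)&(Q[...,1]<380)
    q=Q[m];print(nm,z0,len(q),rect(q),np.round(q.mean(0),1))
    if z0>100: q=q[:,:3];print(np.round(np.percentile(q,[5,50,95],axis=0),1))
# ray corner of mask cover
hsv=cv2.cvtColor(t["p"],cv2.COLOR_RGB2HSV)
Q=P
m=((Q[...,2]>70)&(Q[...,1]>100)&(Q[...,1]<380)&(Q[...,0]>350)&(Q[...,0]<600)).astype(np.uint8)
c=max(cv2.findContours(m,cv2.RETR_EXTERNAL,cv2.CHAIN_APPROX_NONE)[0],key=len)[:,0]
w=np.array([ray("top",u,v,84)[:2] for u,v in c]);print("cover",rect(w))
# packs: silhouette colour mask intersect box top 22..36
for nm,Q,pic in(("t",P,t["p"]),("s",S,s["p"])):
  for k,(cx,cy) in enumerate([(602,46),(624,-62),(452,52),(447,-59)]):
    n=(abs(Q[...,0]-cx)<60)&(abs(Q[...,1]-cy)<55)
    a=Q[n&(Q[...,2]>22)&(Q[...,2]<60)];b=Q[n&(Q[...,2]>44)&(Q[...,2]<60)]
    r=Q[n&(Q[...,2]>25)&(Q[...,2]<36)]
    print(nm,k,"all",rect(a),"rib",rect(b))
# mat
m=(t["p"].max(2)<75)&(hsv[...,1]<100);m[:150]=0;m[270:]=0;m[:,:295]=0
q=P[m];print("mat",rect(q),q.mean(0))
```

```text
t 80 2747 [491.93 255.18 154.35 154.69   4.7 ] [492.1 254.7  83.4]
t 108 96 [465.71 253.04  27.72  44.67   5.42] [464.5 252.5 117.7]
[[451.5 232.5 112. ]
 [459.  253.4 117.8]
 [479.7 272.8 122.5]]
s 80 1742 [491.64 253.57 158.18 159.68   4.67] [488.9 242.5  84. ]
s 108 131 [465.42 250.28  29.99  45.3    6.33] [464.9 249.2 115.6]
[[450.8 229.9 108.7]
 [461.  249.1 115.9]
 [478.7 270.8 121.2]]
cover [491.47 253.88 154.77 156.07   4.69]
t 0 all [609.94  50.26  40.54  91.17  85.93] rib [609.9   50.31  11.91  56.71  85.88]
t 1 all [630.44 -61.75  89.43  40.33  11.63] rib [630.19 -61.83  56.    12.23  11.55]
t 2 all [454.66  53.15  39.97  89.64  67.17] rib [454.93  53.2   12.17  56.09  67.43]
t 3 all [449.06 -57.38  40.07  90.38  87.  ] rib [448.84 -56.8   11.18  52.72  89.64]
s 0 all [608.94  49.1   44.88  92.59  85.  ] rib [609.    48.06  16.67  58.74  83.18]
s 1 all [629.03 -63.67  92.96  42.17  11.82] rib [629.78 -63.27  58.16  14.57  13.27]
s 2 all [452.9   51.48  43.79  90.15  64.92] rib [453.69  53.2   18.86  54.86  64.74]
s 3 all [447.7  -59.91  41.04  92.65  84.77] rib [447.41 -58.49  15.24  56.94  87.97]
mat [ 530.22 -174.48  221.16  393.7    16.11] [ 551.17116112 -257.9545688     8.21830033]
```

```bash
cat >> h.py <<'E'
def go(x,y,z,th):
    s=get_state();p=s["eef_pos"];q=s["tcp_rot"]
    from scipy.spatial.transform import Rotation as R
    M=R.from_quat(q).as_matrix();t0=np.degrees(np.arctan2(M[1,0],M[0,0]))
    d=M.T@(np.array([x,y,z])-p)/40
    turn=-((th-t0+180)%360-180)/5
    print("t",round(s["t"],2),"pos",np.round(p,1),"th",round(t0,2),"w",round(s["width"],1),"F",np.round(s["contact_force"],1),"j6",round(s["joints"][5],2))
    print("SHIFT",np.round(d,3),"TURN",round(turn,3),"rows>=",max(np.linalg.norm(d)*40/41.7,abs(turn)*5/7.16))
E
python3 -c "
from h import *
go(461.4,252.5,180,4.7)"
```

```text
t 0.1 pos [195.  487.2 230.6] th 68.18 w 85.2 F [ 0.4 -0.8  0.3] j6 -0.07
SHIFT [-2.969  8.364  1.268] TURN 12.697 rows>= 8.866494949886357
```

Request:
servo_tool(rows=[[1, [-0.5, 1.4, 0.2], 2], [1, [-1.0, 2.8, 0.4], 4], [1, [-1.5, 4.2, 0.6], 6], [1, [-2.0, 5.6, 0.8], 8], [1, [-2.5, 7.0, 1.0], 10], [1, [-2.97, 8.36, 1.27], 12.7], [1, [-2.97, 8.36, 1.27], 12.7], [1, [-2.97, 8.36, 1.27], 12.7], [1, [-2.97, 8.36, 1.27], 12.7], [1, [-2.97, 8.36, 1.27], 12.7], [1, [-2.97, 8.36, 1.27], 12.7], [1, [-2.97, 8.36, 1.27], 12.7]])

```text
t: 1.1
eef_pos: [461.0, 253.2, 180.3]
tcp_rot: [0.999, 0.042, -0.0, -0.0]
contact_force: [-0.1, 0.4, 0.3]
width: 84.9
```

```bash
python3 -c "
from h import *
go(461.4,252.5,89,4.7)"
```

```text
t 1.1 pos [461.  253.2 180.3] th 4.77 w 84.9 F [-0.1  0.4  0.3] j6 0.35
SHIFT [0.01  0.018 2.283] TURN 0.014 rows>= 2.189986054225726
```

Request:
servo_tool(rows=[[1, [0.01, 0.02, 0.7], 0], [1, [0.01, 0.02, 1.4], 0], [1, [0.01, 0.02, 1.9], 0], [1, [0.01, 0.02, 2.28], 0], [1, [0.01, 0.02, 2.28], 0], [0.6, [0.01, 0.02, 2.28], 0], [0.45, [0.01, 0.02, 2.28], 0], [0.45, [0.01, 0.02, 2.28], 0]])

```text
t: 1.77
eef_pos: [462.5, 252.9, 91.2]
tcp_rot: [0.999, 0.041, 0.001, -0.001]
contact_force: [0.7, -0.8, 0.1]
width: 51.5
```

Run:
```python
from h import *
go(461.4,252.5,89,4.7)
p,d=snapshot("side");crop("s",p,80,80,240,215,5,"grip1")
```

```text
t 1.77 pos [462.5 252.9  91.2] th 4.74 w 51.5 F [ 0.7 -0.8  0.1] j6 0.35
SHIFT [-0.027  0.008  0.054] TURN 0.009 rows>= 0.058991759543147226
```

View pics/grip1.png

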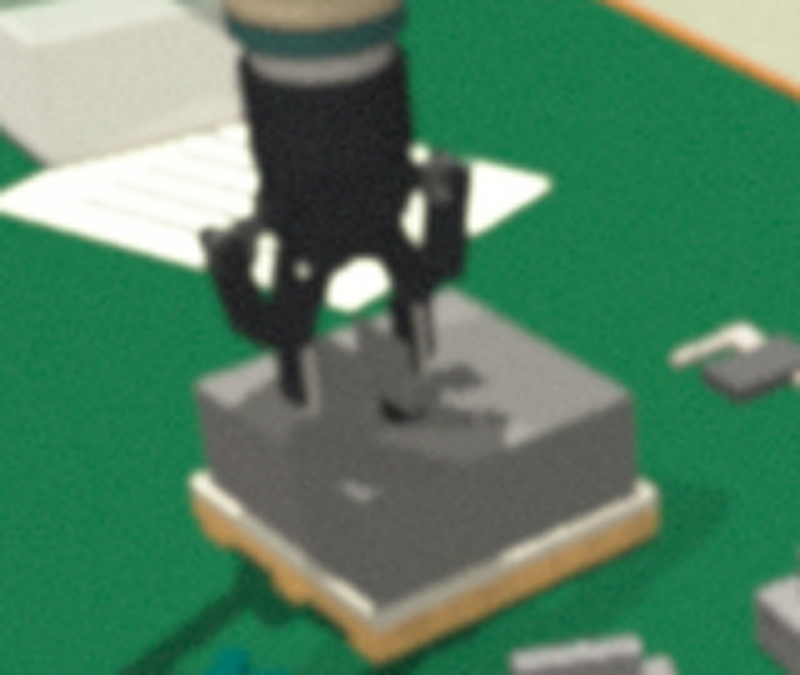

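The fingers stand either side of the lug and tab (crop ~(300,380) and (425,340)). I'll close them now.

Request:
servo_tool(rows=[[0.3, [-0.03, 0, 0.04], 0], [0.0, [-0.03, 0, 0.04], 0], [0.0, [-0.03, 0, 0.04], 0], [0.0, [-0.03, 0, 0.04], 0], [0.0, [-0.03, 0, 0.04], 0], [0.0, [-0.03, 0, 0.04], 0], [0.0, [-0.03, 0, 0.04], 0], [0.0, [-0.03, 0, 0.04], 0]])

```text
t: 2.48
eef_pos: [460.7, 252.5, 89.8]
tcp_rot: [0.999, 0.041, 0.001, -0.001]
contact_force: [-8.0, -0.7, 10.8]
width: 15.5
```

Request:
servo_tool(rows=[[0, [0, 0, 0], 0], [0, [0, 0, 0], 0]])

```text
t: 2.65
eef_pos: [460.7, 252.5, 89.7]
tcp_rot: [0.999, 0.041, 0.001, -0.001]
contact_force: [-8.1, -1.7, 10.4]
width: 15.3
```

Run:
```python
from h import *
go(461.4,252.5,89,4.7)
p,d=snapshot("side");crop("s",p,80,80,240,215,5,"grip2")
```

```text
t 2.65 pos [460.7 252.5  89.7] th 4.7 w 15.3 F [-8.1 -1.7 10.4] j6 0.35
SHIFT [0.019 0.    0.018] TURN -0.0 rows>= 0.025038674363861268
```

View pics/grip2.png

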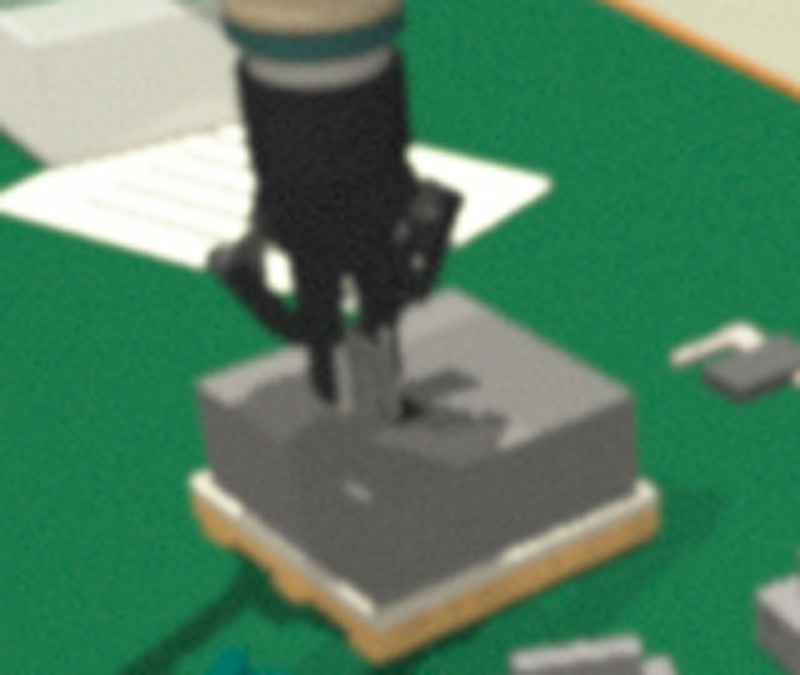

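Request:
servo_tool(rows=[[0, [0, 0, -0.1], 0], [0, [0, 0, -0.2], 0], [0, [0, 0, -0.3], 0], [0, [0, 0, -0.4], 0], [0, [0, 0, -0.5], 0], [0, [0, 0, -0.6], 0], [0, [0, 0, -0.7], 0], [0, [0, 0, -0.8], 0], [0, [0, 0, -0.9], 0], [0, [0, 0, -1.0], 0]])

```text
t: 3.53
eef_pos: [460.7, 252.0, 128.1]
tcp_rot: [0.999, 0.041, 0.0, -0.0]
contact_force: [0.1, 0.4, -3.9]
width: 15.3
```

Run:
```python
from h import *
go(461.4,252.5,220,4.7)
p,d=snapshot("side");crop("s",p,80,60,240,215,5,"lift1")
```

```text
t 3.53 pos [460.7 252.  128.1] th 4.68 w 15.3 F [ 0.1  0.4 -3.9] j6 0.35
SHIFT [ 0.019 -0.011 -2.297] TURN -0.004 rows>= 2.203723306606731
```

View pics/lift1.png

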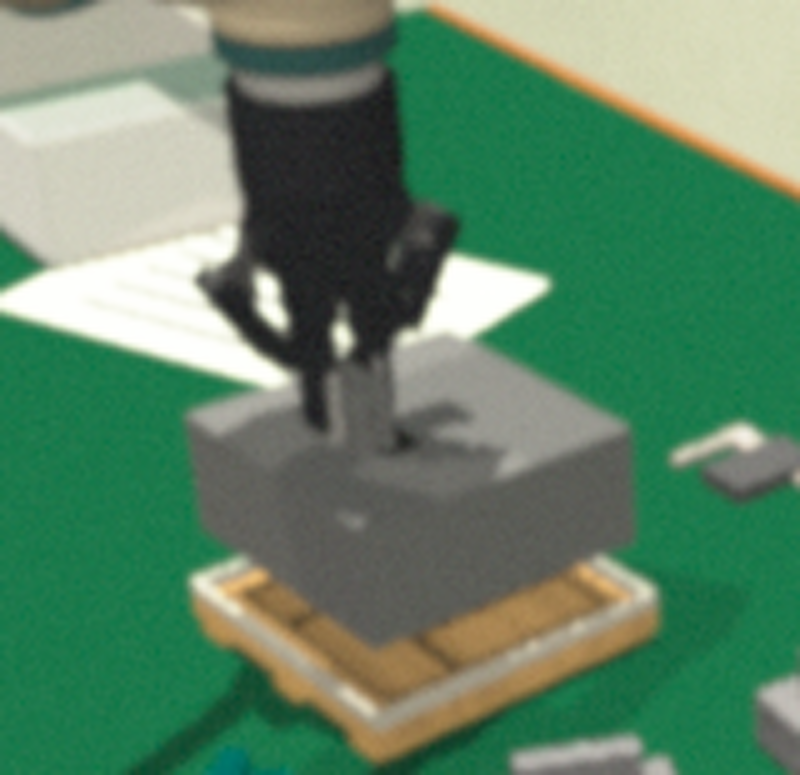

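Request:
servo_tool(rows=[[0, [0, 0, -0.2], 0], [0, [0, 0, -0.5], 0], [0, [0, 0, -0.8], 0], [0, [0, 0, -1.1], 0], [0, [0, 0, -1.4], 0], [0, [0, 0, -1.7], 0], [0, [0, 0, -2.0], 0], [0, [0, 0, -2.1], 0], [0, [0, 0, -2.1], 0]])

```text
t: 4.33
eef_pos: [461.2, 252.2, 213.5]
tcp_rot: [0.999, 0.041, 0.001, -0.001]
contact_force: [0.0, -0.3, -3.1]
width: 15.5
```

Run:
```python
from h import *
go(522,-259,210,4.7)
t=np.load("top0.npz")
hsv=cv2.cvtColor(t["p"],cv2.COLOR_RGB2HSV)
m=(t["p"].max(2)<75)&(hsv[...,1]<100);m[:150]=0;m[270:]=0;m[:,:295]=0
c=max(cv2.findContours(m.astype(np.uint8),cv2.RETR_EXTERNAL,cv2.CHAIN_APPROX_NONE)[0],key=len)[:,0]
print(cv2.minAreaRect(np.array([ray("top",u,v,3)[:2] for u,v in c],np.float32)))
```

```text
t 4.33 pos [461.2 252.2 213.5] th 4.68 w 15.5 F [ 0.  -0.3 -3.1] j6 0.35
SHIFT [ 0.471 12.863  0.074] TURN -0.003 rows>= 12.346776821859988
((553.7294311523438, -259.5433654785156), (186.0751953125, 186.57606506347656), 3.3258121013641357)
```

Request:
servo_tool(rows=[[0, [0.0, 0.2, 0.05], 0], [0, [0.05, 0.6, 0.05], 0], [0, [0.05, 1.1, 0.05], 0], [0, [0.1, 1.7, 0.05], 0], [0, [0.1, 2.3, 0.05], 0], [0, [0.1, 2.9, 0.05], 0], [0, [0.15, 3.5, 0.05], 0], [0, [0.15, 4.1, 0.05], 0], [0, [0.2, 4.7, 0.05], 0], [0, [0.2, 5.3, 0.05], 0], [0, [0.2, 5.9, 0.05], 0], [0, [0.2, 6.4, 0.05], 0]])

```text
t: 5.33
eef_pos: [488.8, -4.6, 208.4]
tcp_rot: [0.999, 0.04, -0.001, 0.0]
contact_force: [-0.8, 0.3, -3.4]
width: 15.3
```

```bash
python3 -c "
from h import *
go(522.5,-261,210,4.7)"
```

```text
t 5.33 pos [488.8  -4.6 208.4] th 4.63 w 15.3 F [-0.8  0.3 -3.4] j6 -0.17
SHIFT [ 0.322  6.458 -0.041] TURN -0.014 rows>= 6.202079620036438
```

Request:
servo_tool(rows=[[0, [0.05, 0.5, 0], 0], [0, [0.05, 1.0, 0], 0], [0, [0.1, 1.6, 0], 0], [0, [0.1, 2.2, 0], 0], [0, [0.15, 2.8, 0], 0], [0, [0.2, 3.4, 0], 0], [0, [0.2, 4.0, 0], 0], [0, [0.25, 4.6, 0], 0], [0, [0.3, 5.2, 0], 0], [0, [0.3, 5.8, 0], 0], [0, [0.32, 6.2, 0], 0], [0, [0.32, 6.45, 0], 0]])

```text
t: 6.33
eef_pos: [522.4, -260.6, 208.0]
tcp_rot: [0.999, 0.04, -0.001, -0.0]
contact_force: [0.2, -0.3, -4.1]
width: 15.3
```

```bash
python3 -c "
from h import *
go(522.5,-261,78,4.7)"
```

```text
t 6.33 pos [ 522.4 -260.6  208. ] th 4.57 w 15.3 F [ 0.2 -0.3 -4.1] j6 -0.61
SHIFT [0.01  0.013 3.249] TURN -0.025 rows>= 3.11634752135448
```

Request:
servo_tool(rows=[[0, [0, 0, 0.4], 0], [0, [0, 0, 0.8], 0], [0, [0, 0, 1.2], 0], [0, [0, 0, 1.6], 0], [0, [0, 0, 2.0], 0], [0, [0, 0, 2.4], 0], [0, [0, 0, 2.7], 0], [0, [0, 0, 2.95], 0], [0, [0, 0, 3.1], 0], [0, [0, 0, 3.2], 0], [0, [0, 0, 3.25], 0], [0, [0, 0, 3.25], 0]])

```text
t: 7.33
eef_pos: [523.5, -258.6, 79.8]
tcp_rot: [0.999, 0.041, 0.0, 0.0]
contact_force: [0.7, -0.6, -2.4]
width: 15.3
```

Request:
servo_tool(rows=[[0, [0, 0, 0.04], 0], [0, [0, 0, 0.08], 0], [0, [0, 0, 0.12], 0], [0, [0, 0, 0.12], 0]])

```text
t: 7.67
eef_pos: [523.3, -258.5, 74.7]
tcp_rot: [0.999, 0.041, -0.0, -0.0]
contact_force: [-0.4, 0.6, -2.7]
width: 15.1
```

Run:
```python
from h import *
go(522.5,-261,73,4.7)
p,d=snapshot("side");crop("s",p,220,130,420,330,3.5,"mat1")
```

```text
t 7.67 pos [ 523.3 -258.5   74.7] th 4.68 w 15.1 F [-0.4  0.6 -2.7] j6 -0.6
SHIFT [-0.024  0.06   0.042] TURN -0.004 rows>= 0.07372253538223729
```

View pics/mat1.png

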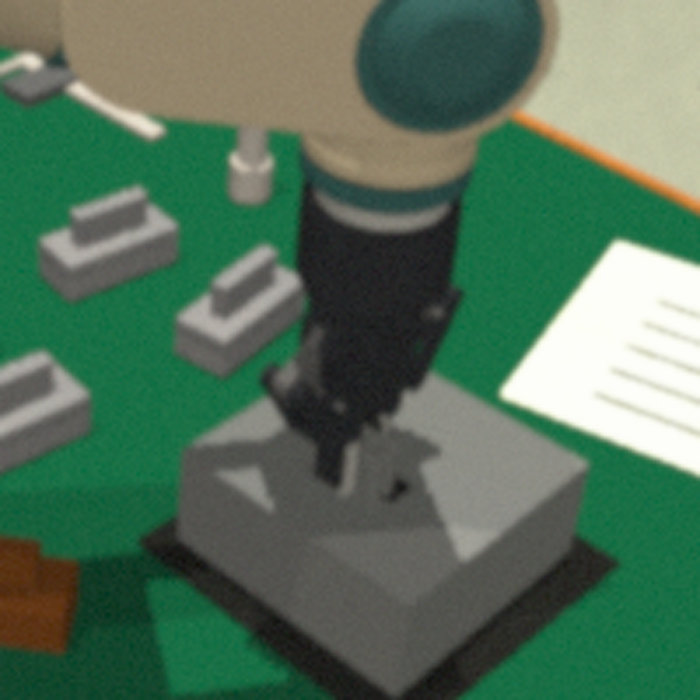

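Request:
servo_tool(rows=[[0, [0, 0, 0.02], 0], [0, [0, 0, 0.04], 0], [0, [0, 0, 0.06], 0], [0, [0, 0, 0.06], 0]])

```text
t: 8.05
eef_pos: [523.6, -258.8, 73.3]
tcp_rot: [0.999, 0.041, 0.0, 0.0]
contact_force: [-3.0, 0.0, 2.5]
width: 15.3
```

Now in contact, so I'll open and rise.

Request:
servo_tool(rows=[[0.2, [0, 0, 0], 0], [0.5, [0, 0, 0], 0], [0.8, [0, 0, 0], 0], [1, [0, 0, 0], 0], [1, [0, 0, 0], 0], [1, [0, 0, 0], 0], [1, [0, 0, -0.5], 0], [1, [0, 0, -1.0], 0], [1, [0, 0, -1.8], 0], [1, [0, 0, -2.6], 0], [1, [0, 0, -3.2], 0], [1, [0, 0, -3.2], 0]])

```text
t: 9.05
eef_pos: [525.3, -259.7, 207.5]
tcp_rot: [0.999, 0.041, 0.005, 0.003]
contact_force: [0.8, -0.6, 0.9]
width: 85.2
```

Run:
```python
from h import *
go(440,100,260,4.7)
p,d=snapshot("side");cv2.imwrite("pics/s2.png",cv2.resize(p[:,:,::-1],(768,576)))
S=pts("side",d)
m=(S[...,2]>60)&(S[...,2]<73)&(S[...,0]>440)&(S[...,0]<660)&(S[...,1]<-150)&(S[...,1]>-370)
q=S[m];print(cv2.minAreaRect(q[:,:2].astype(np.float32)),np.median(q[:,2]))
```

```text
t 9.05 pos [ 525.3 -259.7  207.5] th 4.69 w 85.2 F [ 0.8 -0.6  0.9] j6 -0.6
SHIFT [-1.379 -9.127 -1.38 ] TURN -0.003 rows>= 8.952931999854897
((548.5044555664062, -256.51324462890625), (158.85182189941406, 156.43765258789062), 4.594334125518799) 67.03059773107168
```

View pics/s2.png

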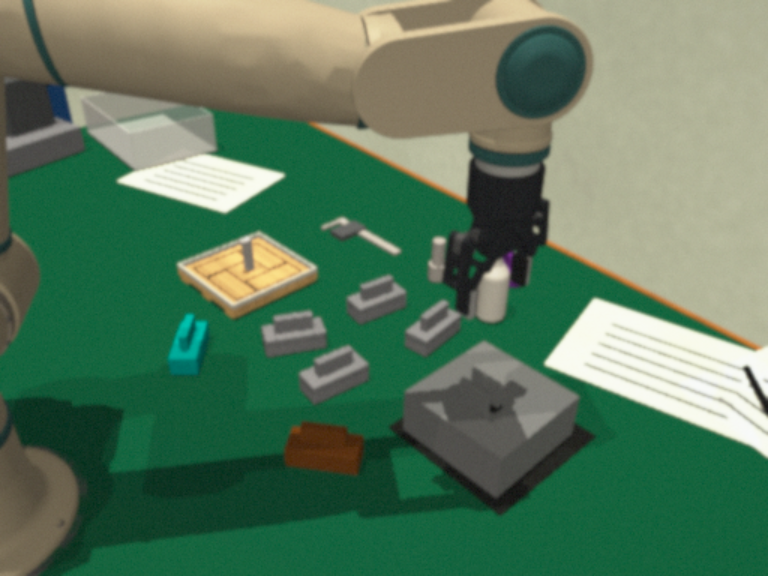

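Run:
```python
from h import *
p,d=snapshot("top");np.savez("top1.npz",p=p,d=d);crop("t",p,110,130,330,290,3.5,"t1")
P=pts("top",d)
def rect(q): return cv2.minAreaRect(q[:,:2].astype(np.float32))
n=(abs(P[...,0]-492)<110)&(abs(P[...,1]-254)<110)
a=P[n&(P[...,2]>14)&(P[...,2]<40)];print("carrier",rect(a))
a=P[n&(P[...,2]>60)&(P[...,2]<90)];print("post",rect(a),a.mean(0),len(a))
print(np.median(P[n&(P[...,2]>14)&(P[...,2]<40)][:,2]))
for k,(cx,cy) in enumerate([(610,50),(630,-62),(455,53),(449,-57)]):
    n=(abs(P[...,0]-cx)<65)&(abs(P[...,1]-cy)<50)
    a=P[n&(P[...,2]>22)&(P[...,2]<60)];b=P[n&(P[...,2]>44)&(P[...,2]<60)]
    print(k,len(b));
    if len(b)>10: print(rect(a),rect(b))
```

```text
carrier ((491.9925537109375, 255.62008666992188), (168.63504028320312, 170.04998779296875), 4.452359199523926)
post ((492.5719909667969, 254.367431640625), (18.202232360839844, 12.865134239196777), 3.098402976989746) [492.83969669 253.74711175  75.61496418] 40
19.608096776987963
0 87
((609.5464477539062, 50.349632263183594), (40.35670471191406, 90.15655517578125), 85.4190444946289) ((609.6522216796875, 50.23011016845703), (11.747023582458496, 55.95587158203125), 86.12876892089844)
1 87
((630.58056640625, -61.6651611328125), (90.7144775390625, 40.386295318603516), 11.916894912719727) ((630.5672607421875, -61.704803466796875), (55.78184509277344, 12.091790199279785), 11.414196968078613)
2 90
((454.6103820800781, 53.070960998535156), (40.34768295288086, 89.73565673828125), 67.54444122314453) ((454.54071044921875, 53.106170654296875), (12.405258178710938, 55.69842529296875), 68.75518035888672)
3 84
((449.06292724609375, -57.44169235229492), (39.696102142333984, 89.71249389648438), 86.43513488769531) ((448.85791015625, -56.74482345581055), (11.339995384216309, 52.42633056640625), 89.73858642578125)
```

View pics/t1.png

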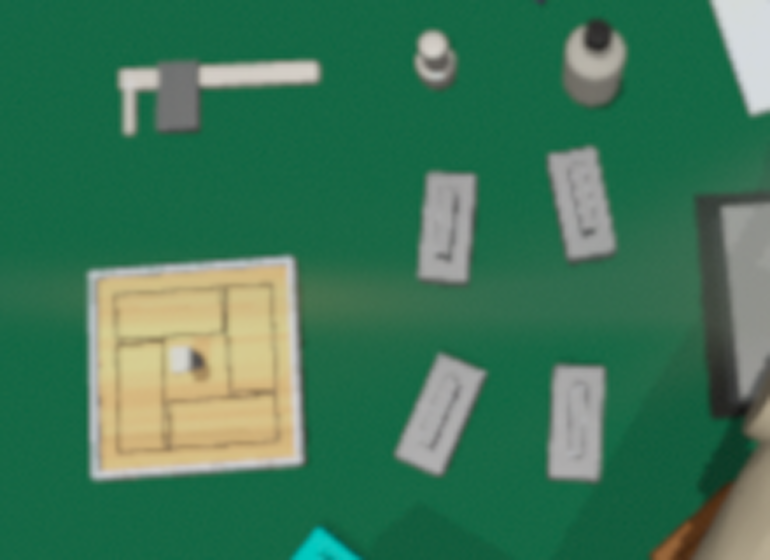

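```bash
cat >> h.py <<'E'
def packs():
    p,d=snapshot("top");P=pts("top",d);hsv=cv2.cvtColor(p,cv2.COLOR_RGB2HSV)
    m=((P[...,2]>22)&(P[...,2]<62)&(hsv[...,1]<70)&(P[...,0]>330)&(P[...,0]<700)&(P[...,1]>-150)&(P[...,1]<345)).astype(np.uint8)
    n,l,st,ce=cv2.connectedComponentsWithStats(m)
    for i in range(1,n):
        if st[i,4]<120: continue
        q=P[l==i];b=q[q[:,2]>44]
        f=lambda q:np.round(np.hstack([np.array(x).ravel() for x in cv2.minAreaRect(q[:,:2].astype(np.float32))]),1)
        print(np.round(ce[i]),st[i,4],f(q),"rib",f(b) if len(b)>20 else len(b),"zmed",np.round(np.median(q[:,2]),1))
    return p
E
python3 -c "
from h import *
go(449,-57.3,130,87)"
```

```text
t 9.15 pos [ 523.8 -258.8  201.7] th 4.69 w 85.1 F [-1.  -0.2 -1. ] j6 -0.6
SHIFT [-1.456 -5.176  1.781] TURN -16.463 rows>= 11.496367086165318
```

Request:
servo_tool(rows=[[1, [-0.12, -0.45, 0.0], -1.4], [1, [-0.25, -0.9, 0.0], -2.8], [1, [-0.36, -1.3, 0.1], -4.2], [1, [-0.5, -1.75, 0.2], -5.6], [1, [-0.6, -2.2, 0.4], -7.0], [1, [-0.75, -2.6, 0.6], -8.4], [1, [-0.85, -3.1, 0.8], -9.8], [1, [-1.0, -3.6, 1.0], -11.2], [1, [-1.15, -4.1, 1.2], -12.6], [0.7, [-1.3, -4.6, 1.4], -14.0], [0.7, [-1.4, -5.0, 1.6], -15.4], [0.7, [-1.456, -5.176, 1.78], -16.46]])

```text
t: 10.15
eef_pos: [446.8, -55.2, 127.0]
tcp_rot: [0.723, 0.691, -0.001, -0.002]
contact_force: [1.0, -0.9, 0.3]
width: 59.9
```

Request:
servo_tool(rows=[[0.7, [0, 0, 0], 0], [0.7, [0, 0, 0], 0], [0.7, [0, 0, 0], 0]])

```text
t: 10.4
eef_pos: [448.4, -57.4, 129.1]
tcp_rot: [0.727, 0.687, -0.0, -0.0]
contact_force: [-1.3, 0.0, 0.4]
width: 59.7
```

```bash
python3 -c "
from h import *
packs()
go(449,-57.3,34.5,87)"
```

```text
[275. 188.] 419 [630.6 -61.6  89.7  40.3  11.2] rib [630.  -61.6  55.2  11.9  11.2] zmed 29.7
[237. 194.] 419 [609.8  50.3  40.2  90.8  85.9] rib [609.7  50.3  12.2  56.4  86. ] zmed 29.8
[164. 234.] 386 [492.  255.3 168.1 169.6   4.5] rib 0 zmed 26.7
[235. 248.] 431 [454.8  53.1  40.4  90.1  67.3] rib [454.8  53.2  12.   55.8  67.4] zmed 29.8
t 10.45 pos [448.6 -57.6 129.4] th 86.82 w 59.7 F [0.4 0.5 0.3] j6 -1.72
SHIFT [0.007 0.009 2.372] TURN -0.037 rows>= 2.2756009599608182
```

Request:
servo_tool(rows=[[0.7, [0, 0, 0.5], 0], [0.7, [0, 0, 1.0], 0], [0.7, [0, 0, 1.5], 0], [0.7, [0, 0, 1.9], 0], [0.7, [0, 0, 2.2], 0], [0.7, [0, 0, 2.37], 0], [0.5, [0, 0, 2.37], 0], [0.2, [0, 0, 2.37], 0], [0, [0, 0, 2.37], 0], [0, [0, 0, 2.37], 0], [0, [0, 0, 2.37], 0], [0, [0, 0, 2.37], 0]])

```text
t: 11.45
eef_pos: [449.3, -57.3, 35.7]
tcp_rot: [0.726, 0.688, 0.001, 0.001]
contact_force: [-0.5, -1.5, 5.0]
width: 10.3
```

Request:
servo_tool(rows=[[0, [0, 0, 0], 0], [0, [0, 0, 0], 0], [0, [0, 0, 0], 0]])

```text
t: 11.7
eef_pos: [449.3, -57.4, 35.7]
tcp_rot: [0.726, 0.688, 0.001, 0.001]
contact_force: [-0.6, -1.3, 5.7]
width: 10.6
```

Request:
servo_tool(rows=[[0, [0, 0, -0.2], 0], [0, [0, 0, -0.5], 0], [0, [0, 0, -0.9], 0], [0, [0, 0, -1.4], 0], [0, [0, 0, -1.9], 0], [0, [0, 0, -2.4], 0], [0, [0, 0, -2.8], 0], [0, [0, 0, -2.9], 0], [0, [0, 0, -2.9], 0]])

```text
t: 12.45
eef_pos: [448.8, -57.0, 151.5]
tcp_rot: [0.725, 0.688, 0.001, 0.001]
contact_force: [-0.3, 1.0, -2.4]
width: 10.6
```

```bash
python3 -c "
from h import *
go(465.2,301,150,94.6)"
```

```text
t 12.45 pos [448.8 -57.  151.5] th 86.99 w 10.6 F [-0.3  1.  -2.4] j6 -1.73
SHIFT [ 8.959 -0.061  0.037] TURN -1.523 rows>= 8.59402392424106
```

Request:
servo_tool(rows=[[0, [0.3, 0, 0], 0], [0, [1.0, 0, 0], 0], [0, [1.8, 0, 0], -0.3], [0, [2.7, 0, 0], -0.6], [0, [3.6, 0, 0], -0.9], [0, [4.5, 0, 0], -1.2], [0, [5.4, 0, 0], -1.5], [0, [6.3, 0, 0], -1.52], [0, [7.2, 0, 0], -1.52], [0, [8.1, -0.06, 0.03], -1.52], [0, [8.7, -0.06, 0.03], -1.52], [0, [8.96, -0.06, 0.03], -1.52]])

```text
t: 13.45
eef_pos: [463.5, 303.7, 147.0]
tcp_rot: [0.677, 0.736, -0.001, -0.001]
contact_force: [-0.1, -0.3, -2.2]
width: 10.5
```

Request:
servo_tool(rows=[[0, [0, 0, 0], 0], [0, [0, 0, 0], 0], [0, [0, 0, 0], 0]])

```text
t: 13.7
eef_pos: [464.8, 299.7, 148.5]
tcp_rot: [0.679, 0.734, -0.001, -0.0]
contact_force: [-0.2, -0.6, -2.0]
width: 10.4
```

```bash
python3 -c "
from h import *
p,d=snapshot('side');crop('s',p,80,60,240,215,5,'pl1')
go(465.2,301,56,94.6)"
```

```text
t 13.75 pos [464.9 299.7 148.9] th 94.5 w 10.7 F [ 0.5  0.3 -1.4] j6 -1.14
SHIFT [0.034 0.01  2.322] TURN -0.02 rows>= 2.22796325595005
```

View pics/pl1.png

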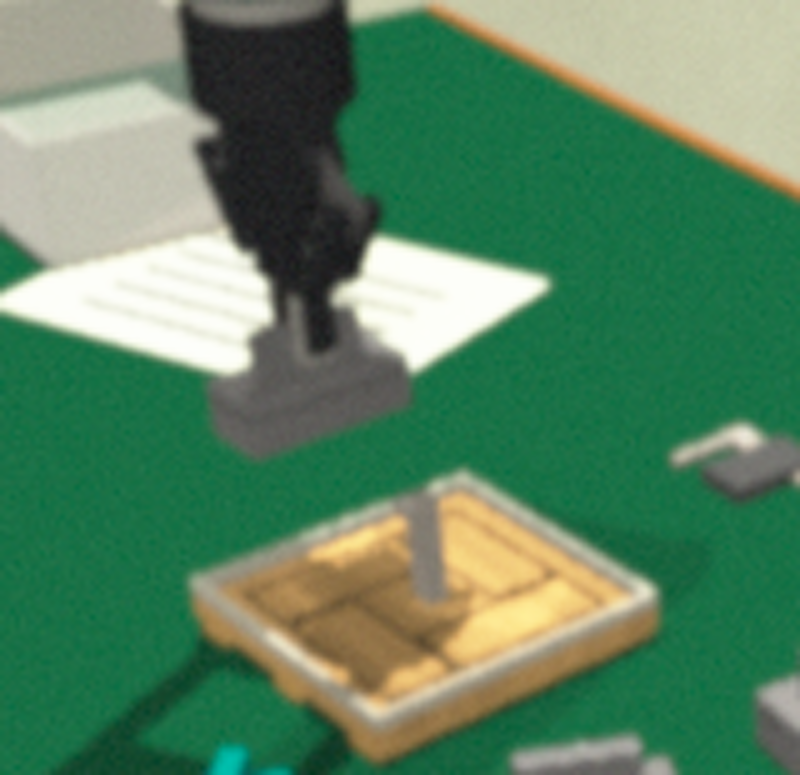

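Request:
servo_tool(rows=[[0, [0.02, 0.01, 0.4], 0], [0, [0.03, 0.01, 0.8], 0], [0, [0.03, 0.01, 1.2], 0], [0, [0.03, 0.01, 1.6], 0], [0, [0.03, 0.01, 1.9], 0], [0, [0.03, 0.01, 2.1], 0], [0, [0.03, 0.01, 2.2], 0], [0, [0.03, 0.01, 2.27], 0], [0, [0.03, 0.01, 2.27], 0], [0, [0.03, 0.01, 2.27], 0]])

```text
t: 14.58
eef_pos: [465.6, 302.4, 59.3]
tcp_rot: [0.678, 0.735, 0.001, 0.0]
contact_force: [0.6, 0.2, -0.8]
width: 10.8
```

```bash
python3 -c "
from h import *
go(465.2,301,55.7,94.6)"
```

```text
t 14.58 pos [465.6 302.4  59.3] th 94.58 w 10.8 F [ 0.6  0.2 -0.8] j6 -1.14
SHIFT [-0.034 -0.013  0.089] TURN -0.005 rows>= 0.09238924963741946
```

Request:
servo_tool(rows=[[0, [-0.03, -0.01, 0.04], 0], [0, [-0.03, -0.01, 0.09], 0], [0, [-0.03, -0.01, 0.1], 0], [0, [-0.03, -0.01, 0.1], 0]])

```text
t: 14.92
eef_pos: [465.4, 301.2, 55.7]
tcp_rot: [0.678, 0.735, 0.001, 0.0]
contact_force: [-0.9, -2.0, 5.9]
width: 10.2
```

Touched down. I'll open partly and rise.

Request:
servo_tool(rows=[[0.2, [0, 0, 0], 0], [0.4, [0, 0, 0], 0], [0.4, [0, 0, 0], 0], [0.4, [0, 0, 0], 0], [0.4, [0, 0, -0.4], 0], [0.4, [0, 0, -1.0], 0], [0.4, [0, 0, -1.6], 0], [0.4, [0, 0, -2.2], 0], [0.4, [0, 0, -2.8], 0], [0.4, [0, 0, -2.8], 0]])

```text
t: 15.75
eef_pos: [466.8, 302.1, 172.4]
tcp_rot: [0.678, 0.735, 0.004, 0.001]
contact_force: [1.0, -0.0, 1.4]
width: 34.4
```

```bash
python3 -c "
from h import *
packs()
go(609.7,50.3,150,85.9)"
```

```text
[275. 188.] 422 [630.1 -61.6  91.2  40.2  11.4] rib [630.9 -61.6  56.   11.8  11.2] zmed 30.4
[237. 194.] 419 [609.7  50.4  40.7  90.6  85.9] rib [609.9  50.3  12.2  56.5  86.2] zmed 30.0
[164. 210.] 174 [546.5 259.3  62.8 170.4   2.7] rib 0 zmed 26.6
[152. 245.] 232 [465.9 290.4  90.   22.2   3.5] rib [4.659e+02 2.888e+02 8.650e+01 2.190e+01 2.000e-01] zmed 48.0
[235. 248.] 450 [454.6  53.1  40.   89.7  67.5] rib [455.   53.3  12.1  56.   67.2] zmed 29.8
t 15.8 pos [466.1 301.7 169.6] th 94.58 w 34.0 F [ 0.4  0.7 -1.1] j6 -1.14
SHIFT [-6.554  3.073  0.49 ] TURN 1.737 rows>= 6.9595595886836
```

Request:
servo_tool(rows=[[0.7, [-0.7, 0.33, 0], 0.2], [0.7, [-1.5, 0.7, 0], 0.4], [0.7, [-2.3, 1.1, 0], 0.6], [0.7, [-3.1, 1.45, 0.1], 0.8], [0.7, [-3.9, 1.8, 0.2], 1.0], [0.7, [-4.7, 2.2, 0.3], 1.2], [0.7, [-5.5, 2.6, 0.5], 1.4], [0.7, [-6.3, 2.95, 0.5], 1.74], [0.7, [-6.55, 3.07, 0.5], 1.74], [0.7, [-6.55, 3.07, 0.5], 1.74], [0.7, [-6.55, 3.07, 0.5], 1.74], [0.7, [-6.55, 3.07, 0.5], 1.74]])

```text
t: 16.8
eef_pos: [607.6, 51.0, 146.0]
tcp_rot: [0.732, 0.682, -0.0, -0.001]
contact_force: [-1.1, -1.9, 0.1]
width: 59.6
```

```bash
python3 -c "
from h import *
packs()
go(609.7,50.3,35.5,85.9)"
```

```text
[275. 188.] 417 [630.3 -61.6  91.4  40.1  11.2] rib [630.3 -61.7  55.3  12.1  11.1] zmed 30.0
[237. 197.] 252 [601.2  50.8  40.2  56.4  86.3] rib [602.4  50.8  12.1  41.2  84.9] zmed 30.0
[163. 208.] 129 [559.4 261.7 166.2  41.1  89.9] rib 0 zmed 26.6
[162. 251.] 239 [474.9 253.1 135.6 168.9   3.6] rib 0 zmed 26.2
[148. 243.] 401 [465.  303.9  90.1  48.8   3.3] rib [465.7 300.1  90.1  41.3   5.8] zmed 48.1
t 16.85 pos [607.7  51.2 146.3] th 85.99 w 60.1 F [-1.1  0.5 -0.5] j6 -1.48
SHIFT [-0.02   0.054  2.77 ] TURN 0.019 rows>= 2.6580122917978612
```

Request:
servo_tool(rows=[[0.7, [-0.02, 0.05, 0.6], 0], [0.7, [-0.02, 0.05, 1.2], 0], [0.7, [-0.02, 0.05, 1.8], 0], [0.7, [-0.02, 0.05, 2.3], 0], [0.7, [-0.02, 0.05, 2.6], 0], [0.7, [-0.02, 0.05, 2.75], 0], [0.7, [-0.02, 0.05, 2.75], 0]])

```text
t: 17.43
eef_pos: [609.4, 49.5, 35.5]
tcp_rot: [0.732, 0.682, -0.001, -0.001]
contact_force: [0.1, -1.0, -0.6]
width: 60.1
```

```bash
python3 -c "
from h import *
go(609.7,50.3,35.5,85.9)"
```

```text
t 17.43 pos [609.4  49.5  35.5] th 85.95 w 60.1 F [ 0.1 -1.  -0.6] j6 -1.48
SHIFT [0.02  0.005 0.001] TURN 0.009 rows>= 0.02022818011954119
```

Request:
servo_tool(rows=[[0.5, [0.01, 0, 0], 0], [0.2, [0.01, 0, 0], 0], [0, [0.01, 0, 0], 0], [0, [0.01, 0, 0], 0], [0, [0.01, 0, 0], 0], [0, [0.01, 0, 0], 0], [0, [0.01, 0, 0], 0], [0, [0.01, 0, 0], 0], [0, [0.01, 0, 0], 0]])

```text
t: 18.18
eef_pos: [610.8, 49.2, 37.7]
tcp_rot: [0.732, 0.681, 0.001, 0.001]
contact_force: [-1.1, 1.0, 5.8]
width: 10.6
```

Request:
servo_tool(rows=[[0, [0, 0, -0.2], 0], [0, [0, 0, -0.5], 0], [0, [0, 0, -0.9], 0], [0, [0, 0, -1.4], 0], [0, [0, 0, -1.9], 0], [0, [0, 0, -2.4], 0], [0, [0, 0, -2.9], 0], [0, [0, 0, -3.0], 0], [0, [0, 0, -3.0], 0]])

```text
t: 18.93
eef_pos: [610.9, 49.1, 158.6]
tcp_rot: [0.732, 0.681, 0.001, 0.001]
contact_force: [-0.2, 0.2, -2.2]
width: 10.5
```

```bash
python3 -c "
from h import *
go(538,281.8,155,4.6)"
```

```text
t 18.93 pos [610.9  49.1 158.6] th 85.88 w 10.5 F [-0.2  0.2 -2.2] j6 -1.48
SHIFT [ 5.672 -2.237  0.085] TURN 16.255 rows>= 11.351484676910868
```

Request:
servo_tool(rows=[[0, [0.3, -0.1, 0], 1.2], [0, [0.7, -0.3, 0], 2.5], [0, [1.2, -0.5, 0], 3.9], [0, [1.7, -0.7, 0], 5.3], [0, [2.2, -0.9, 0], 6.7], [0, [2.7, -1.1, 0], 8.1], [0, [3.2, -1.3, 0], 9.5], [0, [3.7, -1.5, 0], 10.9], [0, [4.2, -1.7, 0], 12.3], [0, [4.7, -1.9, 0], 13.7], [0, [5.2, -2.1, 0.05], 15.0], [0, [5.67, -2.24, 0.08], 16.25]])

```text
t: 19.93
eef_pos: [535.7, 282.6, 151.1]
tcp_rot: [0.999, 0.038, -0.002, 0.001]
contact_force: [0.3, 0.1, -1.9]
width: 10.5
```

Request:
servo_tool(rows=[[0, [0, 0, 0], 0], [0, [0, 0, 0], 0], [0, [0, 0, 0], 0]])

```text
t: 20.18
eef_pos: [536.8, 281.1, 152.0]
tcp_rot: [0.999, 0.041, -0.001, 0.001]
contact_force: [-0.3, -0.1, -1.4]
width: 10.7
```

```bash
python3 -c "
from h import *
go(538,281.8,61,4.6)"
```

```text
t 20.18 pos [536.8 281.1 152. ] th 4.73 w 10.7 F [-0.3 -0.1 -1.4] j6 0.34
SHIFT [ 0.035 -0.017  2.275] TURN 0.025 rows>= 2.1827838841072182
```

Request:
servo_tool(rows=[[0, [0.03, -0.01, 0.4], 0], [0, [0.03, -0.01, 0.8], 0], [0, [0.03, -0.01, 1.2], 0], [0, [0.03, -0.01, 1.6], 0], [0, [0.03, -0.01, 1.9], 0], [0, [0.03, -0.01, 2.1], 0], [0, [0.03, -0.01, 2.2], 0], [0, [0.03, -0.01, 2.23], 0], [0, [0.03, -0.01, 2.23], 0], [0, [0.03, -0.01, 2.23], 0], [0, [0.03, -0.01, 2.23], 0]])

```text
t: 21.1
eef_pos: [538.8, 282.5, 65.2]
tcp_rot: [0.999, 0.04, 0.001, -0.0]
contact_force: [0.5, 1.4, -1.6]
width: 10.6
```

```bash
python3 -c "
from h import *
go(538,281.8,57.5,4.6)"
```

```text
t 21.1 pos [538.8 282.5  65.2] th 4.64 w 10.6 F [ 0.5  1.4 -1.6] j6 0.34
SHIFT [-0.022  0.017  0.193] TURN 0.008 rows>= 0.186601259660635
```

Request:
servo_tool(rows=[[0, [-0.02, 0.01, 0.05], 0], [0, [-0.02, 0.01, 0.1], 0], [0, [-0.02, 0.01, 0.15], 0], [0, [-0.02, 0.01, 0.19], 0], [0, [-0.02, 0.01, 0.19], 0]])

```text
t: 21.52
eef_pos: [537.7, 282.0, 57.6]
tcp_rot: [0.999, 0.04, 0.0, -0.0]
contact_force: [-1.9, -1.2, 4.3]
width: 10.7
```

Request:
servo_tool(rows=[[0, [0, 0, 0.02], 0], [0, [0, 0, 0.03], 0], [0, [0, 0, 0.03], 0]])

```text
t: 21.77
eef_pos: [537.9, 282.0, 57.6]
tcp_rot: [0.999, 0.04, 0.001, -0.0]
contact_force: [-5.4, -2.1, 10.7]
width: 10.4
```

Request:
servo_tool(rows=[[0.2, [0, 0, 0], 0], [0.4, [0, 0, 0], 0], [0.4, [0, 0, 0], 0], [0.4, [0, 0, 0], 0], [0.4, [0, 0, -0.4], 0], [0.4, [0, 0, -1.0], 0], [0.4, [0, 0, -1.6], 0], [0.4, [0, 0, -2.2], 0], [0.4, [0, 0, -2.6], 0], [0.4, [0, 0, -2.6], 0]])

```text
t: 22.6
eef_pos: [539.1, 282.6, 164.0]
tcp_rot: [0.999, 0.04, 0.004, -0.001]
contact_force: [0.3, 0.0, 0.7]
width: 34.4
```

```bash
python3 -c "
from h import *
p=packs();crop('t',p,110,130,330,290,3.5,'t2')
go(630.4,-61.6,155,101.3)"
```

```text
[275. 188.] 420 [630.4 -61.7  90.5  40.   12.1] rib [630.4 -61.6  56.5  12.   11.1] zmed 30.0
[183. 230.] 209 [493.7 231.8 168.4 122.4   5.1] rib 0 zmed 27.2
[164. 217.] 202 [538.9 262.1  38.8  48.3   4.6] rib [539.3 262.4  38.   48.4   3.4] zmed 48.4
[235. 248.] 451 [454.6  52.9  40.6  89.9  68.1] rib [454.7  53.1  12.3  55.8  66.6] zmed 30.1
t 22.65 pos [538.4 282.2 161.3] th 4.63 w 34.0 F [-0.1 -0.6 -0.7] j6 0.34
SHIFT [1.598 8.753 0.152] TURN -19.333 rows>= 13.501000167302879
```

View pics/t2.png

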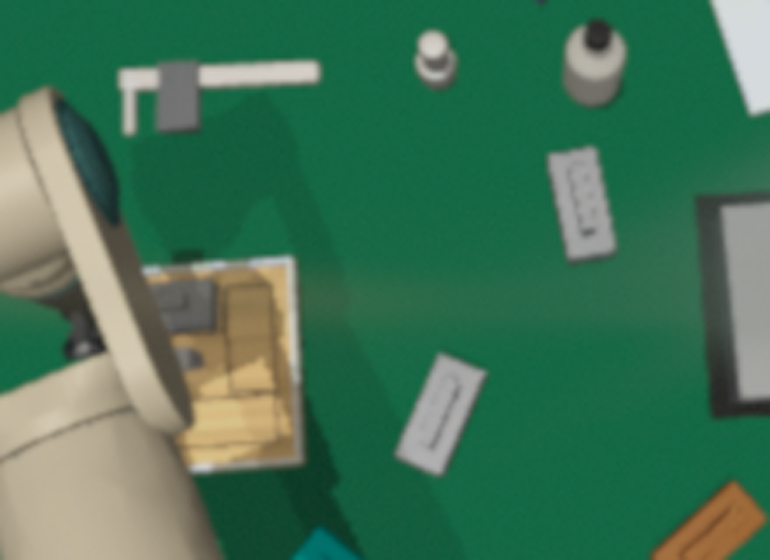

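Request:
servo_tool(rows=[[0.7, [0.1, 0.6, 0], -1.4], [0.7, [0.2, 1.2, 0], -2.8], [0.7, [0.3, 1.9, 0], -4.2], [0.7, [0.4, 2.6, 0], -5.6], [0.7, [0.55, 3.3, 0], -7.0], [0.7, [0.7, 4.0, 0], -8.4], [0.7, [0.8, 4.7, 0], -9.8], [0.7, [0.95, 5.4, 0.05], -11.2], [0.7, [1.1, 6.1, 0.1], -12.6], [0.7, [1.2, 6.8, 0.1], -14.0], [0.7, [1.3, 7.5, 0.1], -15.4], [0.7, [1.45, 8.1, 0.15], -16.8]])

```text
t: 23.65
eef_pos: [621.0, -38.3, 151.4]
tcp_rot: [0.714, 0.701, -0.001, -0.001]
contact_force: [0.7, 0.8, 0.7]
width: 59.7
```

```bash
python3 -c "
from h import *
go(630.4,-61.6,140,101.3)"
```

```text
t 23.65 pos [621.  -38.3 151.4] th 88.94 w 59.7 F [0.7 0.8 0.7] j6 -1.67
SHIFT [-0.578  0.246  0.285] TURN -2.472 rows>= 1.7265449823062589
```

Request:
servo_tool(rows=[[0.7, [-0.3, 0.12, 0.1], -1.2], [0.7, [-0.58, 0.25, 0.28], -2.47], [0.7, [-0.58, 0.25, 0.28], -2.47], [0.7, [-0.58, 0.25, 0.28], -2.47], [0.7, [-0.58, 0.25, 0.28], -2.47]])

```text
t: 24.07
eef_pos: [630.5, -59.1, 141.3]
tcp_rot: [0.637, 0.771, -0.0, -0.001]
contact_force: [-0.9, 1.0, -0.2]
width: 59.8
```

```bash
python3 -c "
from h import *
p=packs();
go(630.4,-61.6,35.5,101.3)"
```

```text
[276. 188.] 216 [627.5 -62.2  55.1  40.3  11.4] rib [625.3 -62.6  44.8  12.1  10.7] zmed 30.8
[156. 232.] 1192 [492.1 254.9 168.6 169.1   4.5] rib [490.3 278.6 136.1  89.4   4.6] zmed 46.4
[232. 249.] 286 [457.1  58.9  32.4  91.   71.6] rib [454.6  53.2  12.2  55.7  68.3] zmed 30.4
t 24.12 pos [630.7 -58.9 141.9] th 100.88 w 59.6 F [0.3 0.3 0.7] j6 -1.91
SHIFT [-0.065 -0.019  2.66 ] TURN -0.084 rows>= 2.5521690094203073
```

Request:
servo_tool(rows=[[0.7, [-0.06, -0.02, 0.6], -0.08], [0.7, [-0.06, -0.02, 1.2], -0.08], [0.7, [-0.06, -0.02, 1.8], -0.08], [0.7, [-0.06, -0.02, 2.3], -0.08], [0.7, [-0.06, -0.02, 2.55], -0.08], [0.7, [-0.06, -0.02, 2.65], -0.08], [0.7, [-0.06, -0.02, 2.65], -0.08]])

```text
t: 24.7
eef_pos: [630.4, -61.8, 35.9]
tcp_rot: [0.634, 0.774, -0.0, -0.0]
contact_force: [0.4, 0.0, 0.2]
width: 59.9
```

```bash
python3 -c "
from h import *
go(630.4,-61.6,35.5,101.3)"
```

```text
t 24.7 pos [630.4 -61.8  35.9] th 101.38 w 59.9 F [0.4 0.  0.2] j6 -1.93
SHIFT [0.006 0.001 0.009] TURN 0.015 rows>= 0.01072422700649021
```

Request:
servo_tool(rows=[[0.5, [0, 0, 0], 0], [0.2, [0, 0, 0], 0], [0, [0, 0, 0], 0], [0, [0, 0, 0], 0], [0, [0, 0, 0], 0], [0, [0, 0, 0], 0], [0, [0, 0, 0], 0], [0, [0, 0, 0], 0], [0, [0, 0, 0], 0]])

```text
t: 25.45
eef_pos: [631.2, -62.4, 37.3]
tcp_rot: [0.634, 0.774, 0.001, 0.001]
contact_force: [-0.7, 0.7, 5.8]
width: 10.5
```

Request:
servo_tool(rows=[[0, [0, 0, -0.2], 0], [0, [0, 0, -0.5], 0], [0, [0, 0, -0.9], 0], [0, [0, 0, -1.4], 0], [0, [0, 0, -1.9], 0], [0, [0, 0, -2.4], 0], [0, [0, 0, -2.9], 0], [0, [0, 0, -3.0], 0], [0, [0, 0, -3.0], 0]])

```text
t: 26.2
eef_pos: [631.4, -62.5, 158.4]
tcp_rot: [0.634, 0.774, 0.001, 0.002]
contact_force: [0.1, -0.1, -1.2]
width: 10.6
```

```bash
python3 -c "
from h import *
go(518.8,209,155,94.6)"
```

```text
t 26.2 pos [631.4 -62.5 158.4] th 101.38 w 10.6 F [ 0.1 -0.1 -1.2] j6 -1.93
SHIFT [ 7.211 -1.421  0.071] TURN 1.356 rows>= 7.049963214622175
```

Request:
servo_tool(rows=[[0, [0.3, -0.06, 0], 0.1], [0, [0.9, -0.2, 0], 0.3], [0, [1.6, -0.3, 0], 0.5], [0, [2.3, -0.45, 0], 0.7], [0, [3.0, -0.6, 0], 0.9], [0, [3.7, -0.75, 0], 1.1], [0, [4.4, -0.9, 0], 1.3], [0, [5.1, -1.0, 0], 1.35], [0, [5.8, -1.15, 0], 1.35], [0, [6.5, -1.3, 0], 1.35], [0, [7.0, -1.4, 0.05], 1.35], [0, [7.2, -1.42, 0.07], 1.35]])

```text
t: 27.2
eef_pos: [516.0, 210.9, 151.3]
tcp_rot: [0.677, 0.736, -0.001, -0.001]
contact_force: [-0.9, 0.5, -1.7]
width: 10.4
```

Request:
servo_tool(rows=[[0, [0, 0, 0], 0], [0, [0, 0, 0], 0], [0, [0, 0, 0], 0]])

```text
t: 27.45
eef_pos: [518.4, 207.6, 152.7]
tcp_rot: [0.678, 0.735, -0.0, -0.0]
contact_force: [0.3, -0.4, -2.6]
width: 10.3
```

```bash
python3 -c "
from h import *
go(518.8,209,61,94.6)"
```

```text
t 27.45 pos [518.4 207.6 152.7] th 94.57 w 10.3 F [ 0.3 -0.4 -2.6] j6 -1.34
SHIFT [0.035 0.015 2.294] TURN -0.006 rows>= 2.200479584745211
```

Request:
servo_tool(rows=[[0, [0.02, 0.01, 0.4], 0], [0, [0.02, 0.01, 0.8], 0], [0, [0.02, 0.01, 1.2], 0], [0, [0.02, 0.01, 1.6], 0], [0, [0.02, 0.01, 1.9], 0], [0, [0.02, 0.01, 2.1], 0], [0, [0.02, 0.01, 2.2], 0], [0, [0.02, 0.01, 2.25], 0], [0, [0.02, 0.01, 2.25], 0], [0, [0.02, 0.01, 2.25], 0], [0, [0.02, 0.01, 2.25], 0]])

```text
t: 28.37
eef_pos: [519.0, 209.7, 64.3]
tcp_rot: [0.678, 0.735, 0.001, 0.0]
contact_force: [-0.7, -0.6, -1.1]
width: 10.5
```

```bash
python3 -c "
from h import *
go(518.8,209,57.2,94.6)"
```

```text
t 28.37 pos [519.  209.7  64.3] th 94.63 w 10.5 F [-0.7 -0.6 -1.1] j6 -1.33
SHIFT [-0.018 -0.006  0.177] TURN 0.007 rows>= 0.1706892109609039
```

Request:
servo_tool(rows=[[0, [-0.02, 0, 0.05], 0], [0, [-0.02, 0, 0.1], 0], [0, [-0.02, 0, 0.15], 0], [0, [-0.02, 0, 0.19], 0], [0, [-0.02, 0, 0.19], 0]])

```text
t: 28.78
eef_pos: [518.6, 209.1, 57.2]
tcp_rot: [0.678, 0.735, 0.0, 0.0]
contact_force: [-5.0, -0.9, 8.4]
width: 10.8
```

Request:
servo_tool(rows=[[0.2, [0, 0, 0], 0], [0.4, [0, 0, 0], 0], [0.4, [0, 0, 0], 0], [0.4, [0, 0, 0], 0], [0.4, [0, 0, -0.4], 0], [0.4, [0, 0, -1.0], 0], [0.4, [0, 0, -1.6], 0], [0.4, [0, 0, -2.2], 0], [0.4, [0, 0, -2.6], 0], [0.4, [0, 0, -2.6], 0]])

```text
t: 29.62
eef_pos: [520.2, 209.3, 164.1]
tcp_rot: [0.678, 0.735, 0.003, 0.002]
contact_force: [-0.1, 0.4, 0.6]
width: 34.0
```

```bash
python3 -c "
from h import *
p=packs();
go(454.6,53.1,135,67.6)"
```

```text
[148. 239.] 313 [473.  300.5  81.5  40.6   5.5] rib [471.  301.   78.1  40.    4.6] zmed 48.8
[235. 248.] 452 [454.6  53.3  40.3  90.   67. ] rib [454.9  53.4  12.6  55.8  67.2] zmed 30.1
t 29.67 pos [519.4 209.1 161.6] th 94.63 w 34.1 F [-0.4  0.7 -1.3] j6 -1.33
SHIFT [-3.756 -1.932  0.653] TURN 5.406 rows>= 4.100264797547329
```

Request:
servo_tool(rows=[[0.7, [-0.7, -0.36, 0], 1.0], [0.7, [-1.4, -0.7, 0], 2.0], [0.7, [-2.1, -1.1, 0], 3.0], [0.7, [-2.8, -1.45, 0.2], 4.0], [0.7, [-3.4, -1.75, 0.4], 5.0], [0.7, [-3.75, -1.93, 0.65], 5.4], [0.7, [-3.75, -1.93, 0.65], 5.4], [0.7, [-3.75, -1.93, 0.65], 5.4], [0.7, [-3.75, -1.93, 0.65], 5.4], [0.7, [-3.75, -1.93, 0.65], 5.4]])

```text
t: 30.5
eef_pos: [454.0, 53.8, 133.8]
tcp_rot: [0.83, 0.557, 0.0, -0.0]
contact_force: [0.8, -0.3, 0.3]
width: 59.7
```

```bash
python3 -c "
from h import *
p=packs();
go(454.6,53.2,35.5,67.3)"
```

```text
[160. 227.] 1278 [499.3 264.2 152.2 153.3   4.5] rib [492.3 255.2 136.2 136.7   4.7] zmed 48.4
t 30.55 pos [454.1  53.9 133.9] th 67.73 w 59.7 F [ 0.1 -0.4  0.3] j6 -1.15
SHIFT [-0.011  0.018  2.46 ] TURN 0.087 rows>= 2.359898491181074
```

Request:
servo_tool(rows=[[0.7, [-0.01, 0.02, 0.6], 0.08], [0.7, [-0.01, 0.02, 1.2], 0.08], [0.7, [-0.01, 0.02, 1.8], 0.08], [0.7, [-0.01, 0.02, 2.2], 0.08], [0.7, [-0.01, 0.02, 2.4], 0.08], [0.7, [-0.01, 0.02, 2.45], 0.08], [0.7, [-0.01, 0.02, 2.45], 0.08]])

```text
t: 31.13
eef_pos: [454.5, 52.7, 35.9]
tcp_rot: [0.833, 0.554, 0.0, -0.0]
contact_force: [0.3, -0.2, -0.2]
width: 59.6
```

Request:
servo_tool(rows=[[0.5, [0, 0, 0], 0], [0.2, [0, 0, 0], 0], [0, [0, 0, 0], 0], [0, [0, 0, 0], 0], [0, [0, 0, 0], 0], [0, [0, 0, 0], 0], [0, [0, 0, 0], 0], [0, [0, 0, 0], 0], [0, [0, 0, 0], 0]])

```text
t: 31.88
eef_pos: [454.8, 52.4, 36.5]
tcp_rot: [0.833, 0.554, 0.001, 0.0]
contact_force: [-0.7, 0.3, 6.6]
width: 10.3
```

Request:
servo_tool(rows=[[0, [0, 0, -0.2], 0], [0, [0, 0, -0.5], 0], [0, [0, 0, -0.9], 0], [0, [0, 0, -1.4], 0], [0, [0, 0, -1.9], 0], [0, [0, 0, -2.4], 0], [0, [0, 0, -2.9], 0], [0, [0, 0, -3.0], 0], [0, [0, 0, -3.0], 0]])

```text
t: 32.63
eef_pos: [454.8, 52.3, 156.8]
tcp_rot: [0.833, 0.554, 0.001, 0.001]
contact_force: [0.2, -1.3, -2.0]
width: 10.4
```

```bash
python3 -c "
from h import *
packs()
go(446,228.2,155,4.6)"
```

```text
[163. 222.] 976 [492.2 255.3 168.4 168.8   4.7] rib [5.173e+02 2.583e+02 8.880e+01 1.373e+02 2.000e-01] zmed 47.4
[148. 243.] 411 [465.  304.3  90.8  48.5   4.7] rib [465.4 300.6  91.   40.3   5.8] zmed 48.6
t 32.68 pos [454.   52.3 155.2] th 67.23 w 10.5 F [-1.   0.2 -2.3] j6 -1.14
SHIFT [ 3.977 -1.888  0.006] TURN 12.526 rows>= 8.74692528527019
```

Request:
servo_tool(rows=[[0, [0.2, -0.1, 0], 0.8], [0, [0.5, -0.25, 0], 1.9], [0, [0.9, -0.45, 0], 3.1], [0, [1.3, -0.6, 0], 4.3], [0, [1.7, -0.8, 0], 5.5], [0, [2.1, -1.0, 0], 6.7], [0, [2.5, -1.2, 0], 7.9], [0, [2.9, -1.4, 0], 9.1], [0, [3.3, -1.6, 0], 10.3], [0, [3.7, -1.75, 0], 11.5], [0, [3.98, -1.89, 0], 12.5], [0, [3.98, -1.89, 0], 12.5]])

```text
t: 33.68
eef_pos: [444.9, 229.8, 153.4]
tcp_rot: [0.999, 0.041, -0.002, 0.0]
contact_force: [0.0, -0.8, -1.3]
width: 10.6
```

Request:
servo_tool(rows=[[0, [0, 0, 0], 0], [0, [0, 0, 0], 0]])

```text
t: 33.85
eef_pos: [445.7, 227.7, 154.4]
tcp_rot: [0.999, 0.042, -0.001, 0.001]
contact_force: [0.5, 0.1, -2.0]
width: 10.9
```

```bash
python3 -c "
from h import *
go(446,228.2,61,4.6)"
```

```text
t 33.85 pos [445.7 227.7 154.4] th 4.84 w 10.9 F [ 0.5  0.1 -2. ] j6 0.31
SHIFT [ 0.014 -0.014  2.336] TURN 0.048 rows>= 2.240432759986785
```

Request:
servo_tool(rows=[[0, [0.01, -0.01, 0.4], 0], [0, [0.01, -0.01, 0.8], 0], [0, [0.01, -0.01, 1.2], 0], [0, [0.01, -0.01, 1.6], 0], [0, [0.01, -0.01, 1.9], 0], [0, [0.01, -0.01, 2.1], 0], [0, [0.01, -0.01, 2.2], 0], [0, [0.01, -0.01, 2.3], 0], [0, [0.01, -0.01, 2.3], 0], [0, [0.01, -0.01, 2.3], 0], [0, [0.01, -0.01, 2.3], 0]])

```text
t: 34.77
eef_pos: [447.0, 229.0, 64.5]
tcp_rot: [0.999, 0.041, 0.001, -0.0]
contact_force: [0.7, -0.6, -1.0]
width: 10.6
```

```bash
python3 -c "
from h import *
go(446,228.2,56.3,4.6)"
```

```text
t 34.77 pos [447.  229.   64.5] th 4.74 w 10.6 F [ 0.7 -0.6 -1. ] j6 0.32
SHIFT [-0.026  0.019  0.205] TURN 0.028 rows>= 0.19913090189887359
```

Request:
servo_tool(rows=[[0, [-0.02, 0.02, 0.05], 0.03], [0, [-0.02, 0.02, 0.1], 0.03], [0, [-0.02, 0.02, 0.15], 0.03], [0, [-0.02, 0.02, 0.2], 0.03], [0, [-0.02, 0.02, 0.22], 0.03], [0, [-0.02, 0.02, 0.22], 0.03]])

```text
t: 35.27
eef_pos: [446.0, 228.1, 56.4]
tcp_rot: [0.999, 0.04, 0.0, -0.0]
contact_force: [-4.9, -1.9, 9.4]
width: 10.5
```

Request:
servo_tool(rows=[[0.2, [0, 0, 0], 0], [0.4, [0, 0, 0], 0], [0.4, [0, 0, 0], 0], [0.4, [0, 0, 0], 0], [0.4, [0, 0, -0.4], 0], [0.4, [0, 0, -1.0], 0], [0.4, [0, 0, -1.6], 0], [0.4, [0, 0, -2.4], 0], [0.4, [0, 0, -3.2], 0], [0.4, [0, 0, -4.0], 0], [0.4, [0, 0, -4.0], 0]])

```text
t: 36.18
eef_pos: [448.0, 228.9, 222.3]
tcp_rot: [0.999, 0.04, 0.005, -0.002]
contact_force: [0.9, -0.1, 1.4]
width: 34.1
```

Run:
```python
from h import *
p,d=snapshot("top");P=pts("top",d);np.savez("top3.npz",p=p,d=d)
def rect(q): return np.round(np.hstack([np.array(x).ravel() for x in cv2.minAreaRect(q[:,:2].astype(np.float32))]),2)
b=(abs(P[...,0]-553)<110)&(abs(P[...,1]+259)<110)
for z0,z1 in((62,72),(90,112)):
    q=P[b&(P[...,2]>z0)&(P[...,2]<z1)];print(z0,len(q),rect(q),np.median(q[:,2]),q.mean(0))
go(523.5,-259,215,4.7)
```

```text
62 2838 [ 549.46 -255.86  154.76  155.06    4.5 ] 66.30707496607988 [ 549.23947307 -255.30242176   66.38754068]
90 98 [ 522.99 -257.65   28.52   43.08    3.07] 100.59271857783745 [ 521.41169494 -257.32256316  100.2232283 ]
t 36.23 pos [447.2 228.6 218.9] th 4.58 w 34.3 F [ 1.5 -0.5 -0.9] j6 0.32
SHIFT [ 0.925 12.304  0.073] TURN -0.023 rows>= 11.835994293001749
```

Request:
servo_tool(rows=[[0.7, [0.07, 0.9, 0.05], 0], [0.9, [0.14, 1.8, 0.05], 0], [1, [0.2, 2.7, 0.05], 0], [1, [0.27, 3.6, 0.05], 0], [1, [0.34, 4.5, 0.05], 0], [1, [0.4, 5.4, 0.05], 0], [1, [0.47, 6.3, 0.05], 0], [1, [0.54, 7.2, 0.05], 0], [1, [0.6, 8.1, 0.05], 0], [1, [0.67, 9.0, 0.05], 0], [1, [0.74, 9.9, 0.05], 0], [1, [0.8, 10.8, 0.05], 0]])

```text
t: 37.23
eef_pos: [511.7, -201.8, 211.3]
tcp_rot: [0.999, 0.04, -0.001, -0.001]
contact_force: [1.4, 0.4, -0.1]
width: 85.6
```

Run:
```python
from h import *
p,d=snapshot("top");P=pts("top",d);crop("t",p,110,180,230,280,6,"t4")
R=lambda a:np.array([[np.cos(a),-np.sin(a)],[np.sin(a),np.cos(a)]])
q=P.copy();loc=(P[...,:2]-[492,255.2])@R(np.radians(4.6))
for k,(x,y) in enumerate([(-21,46),(46,21),(21,-46),(-46,-21)]):
    hx,hy=(47,21.5) if k%2==0 else (21.5,47)
    m=(abs(loc[...,0]-x)<hx+4)&(abs(loc[...,1]-y)<hy+4)
    a=loc[m&(P[...,2]>66)&(P[...,2]<82)].astype(np.float32);b=loc[m&(P[...,2]>42)&(P[...,2]<82)]
    print(k,(x,y),"rib",cv2.minAreaRect(a),"box lo/hi",np.percentile(b,[2,98],axis=0).round(1).tolist(),np.median(P[m&(P[...,2]>42)&(P[...,2]<60)][:,2]))
go(519,-258,215,4.65)
```

```text
0 (-21, 46) rib ((-22.85243797302246, 47.697269439697266), (13.166996002197266, 55.845149993896484), 89.30557250976562) box lo/hi [[-66.3, 22.6], [28.1, 65.7]] 48.922690452527604
1 (46, 21) rib ((48.37370681762695, 24.304548263549805), (55.35776138305664, 12.77971363067627), 88.77008056640625) box lo/hi [[27.9, -29.0], [67.6, 66.5]] 48.92360967094339
2 (21, -46) rib ((22.471899032592773, -48.04487228393555), (12.84773063659668, 56.22600555419922), 89.1358413696289) box lo/hi [[-28.7, -67.5], [64.9, -28.2]] 48.75273396502166
3 (-46, -21) rib ((-47.38188552856445, -22.754405975341797), (12.42019271850586, 56.59856414794922), 0.26996612548828125) box lo/hi [[-66.6, -66.7], [-22.4, 28.5]] 49.14482933592035
t 37.28 pos [ 511.6 -207.3  210.6] th 4.32 w 85.2 F [-2.6 -3.9 -0.1] j6 -0.53
SHIFT [ 0.089  1.279 -0.107] TURN -0.067 rows>= 1.2338592093360772
```

View pics/t4.png

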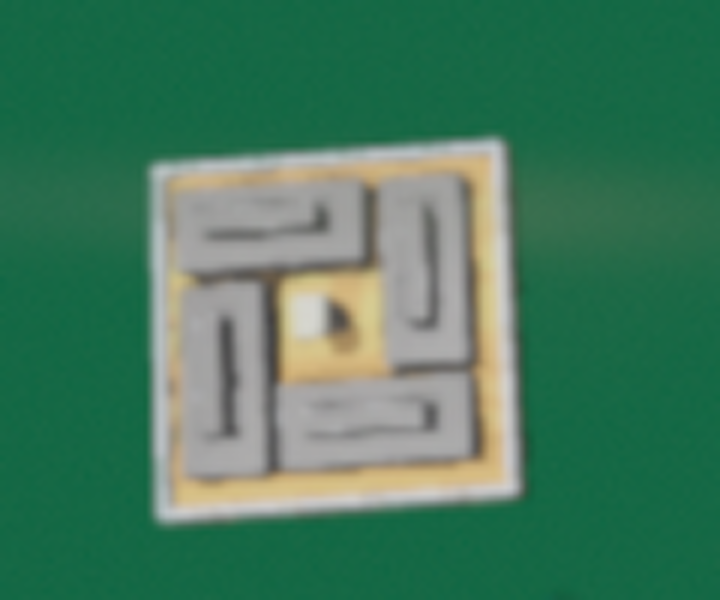

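All four packs lie flat in their outlines: rib centres are within 4 mm of the slots, which appear at crop px (275,225), (425,265), (375,425) and (228,380). Next is the cover.

Request:
servo_tool(rows=[[1, [0.05, 0.6, 0], 0], [1, [0.09, 1.1, 0], 0], [1, [0.09, 1.28, 0], 0], [1, [0.09, 1.28, 0], 0], [1, [0.09, 1.28, 0], 0], [1, [0.09, 1.28, 0], 0], [1, [0.09, 1.28, 0], 0]])

```text
t: 37.87
eef_pos: [519.9, -249.7, 213.0]
tcp_rot: [0.999, 0.041, 0.0, -0.0]
contact_force: [-0.8, -0.6, -0.2]
width: 85.6
```

```bash
python3 -c "
from h import *
go(519,-258,73,4.6)"
```

```text
t 37.87 pos [ 519.9 -249.7  213. ] th 4.65 w 85.6 F [-0.8 -0.6 -0.2] j6 -0.59
SHIFT [-0.041  0.205  3.499] TURN 0.011 rows>= 3.36209707004529
```

Request:
servo_tool(rows=[[1, [-0.04, 0.2, 0], 0], [1, [-0.04, 0.2, 0.4], 0], [1, [-0.04, 0.2, 1.0], 0], [1, [-0.04, 0.2, 1.6], 0], [1, [-0.04, 0.2, 2.0], 0], [1, [-0.04, 0.2, 2.3], 0], [1, [-0.04, 0.2, 2.3], 0], [1, [-0.04, 0.2, 2.3], 0]])

```text
t: 38.53
eef_pos: [518.9, -259.0, 121.1]
tcp_rot: [0.999, 0.04, -0.0, -0.0]
contact_force: [0.0, -0.7, 1.0]
width: 85.7
```

```bash
python3 -c "
from h import *
go(519,-258,73,4.6)"
```

```text
t 38.53 pos [ 518.9 -259.   121.1] th 4.59 w 85.7 F [ 0.  -0.7  1. ] j6 -0.61
SHIFT [ 0.004 -0.024  1.203] TURN -0.001 rows>= 1.1539262988019237
```

Request:
servo_tool(rows=[[1, [0, -0.02, 0.4], 0], [1, [0, -0.02, 0.8], 0], [1, [0, -0.02, 1.05], 0], [1, [0, -0.02, 1.19], 0], [0.8, [0, -0.02, 1.19], 0], [0.5, [0, -0.02, 1.19], 0], [0.4, [0, -0.02, 1.19], 0], [0.3, [0, -0.02, 1.19], 0], [0, [0, -0.02, 1.19], 0], [0, [0, -0.02, 1.19], 0], [0, [0, -0.02, 1.19], 0], [0, [0, -0.02, 1.19], 0]])

```text
t: 39.53
eef_pos: [519.1, -258.8, 75.4]
tcp_rot: [0.999, 0.04, 0.001, 0.001]
contact_force: [-6.6, 0.7, 8.8]
width: 15.5
```

Request:
servo_tool(rows=[[0, [0, 0, 0], 0], [0, [0, 0, 0], 0], [0, [0, 0, 0], 0], [0, [0, 0, 0], 0]])

```text
t: 39.87
eef_pos: [519.1, -258.7, 75.3]
tcp_rot: [0.999, 0.04, 0.001, 0.001]
contact_force: [-6.1, 0.8, 8.9]
width: 15.6
```

```bash
python3 -c "
from h import *
go(519,-258,73,4.6)
p,d=snapshot('side');crop('s',p,220,130,420,330,3.5,'mat2')"
```

```text
t 39.87 pos [ 519.1 -258.7   75.3] th 4.57 w 15.6 F [-6.1  0.8  8.9] j6 -0.61
SHIFT [ 0.    -0.019  0.058] TURN -0.007 rows>= 0.058488132331299264
```

View pics/mat2.png

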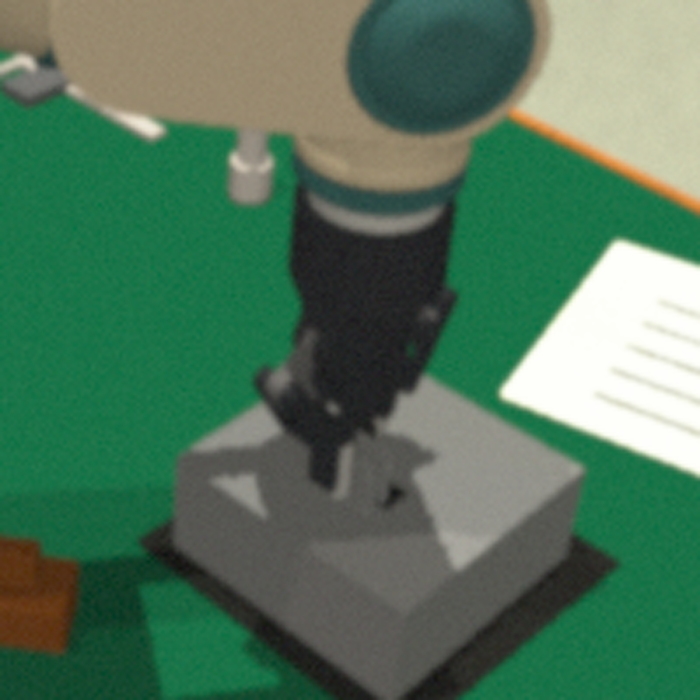

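Request:
servo_tool(rows=[[0, [0, 0, -0.15], 0], [0, [0, 0, -0.4], 0], [0, [0, 0, -0.7], 0], [0, [0, 0, -1.1], 0], [0, [0, 0, -1.5], 0], [0, [0, 0, -1.9], 0], [0, [0, 0, -2.3], 0], [0, [0, 0, -2.7], 0], [0, [0, 0, -3.1], 0], [0, [0, 0, -3.4], 0], [0, [0, 0, -3.5], 0], [0, [0, 0, -3.5], 0]])

```text
t: 40.92
eef_pos: [519.2, -258.3, 214.8]
tcp_rot: [0.999, 0.04, 0.001, 0.001]
contact_force: [-0.8, 0.8, -2.4]
width: 15.1
```

```bash
python3 -c "
from h import *
packs()
go(461.6,252.5,210,4.6)
p,d=snapshot('side');crop('s',p,220,80,420,280,3.5,'mat3')"
```

```text
[164. 234.] 2006 [492.1 254.9 168.3 169.8   4.7] rib [492.3 254.7 136.6 136.    4.9] zmed 47.7
t 40.97 pos [ 518.8 -258.1  213.4] th 4.58 w 15.0 F [-0.8  0.2 -3.1] j6 -0.61
SHIFT [ -0.406 -12.839   0.083] TURN -0.003 rows>= 12.322320105992839
```

View pics/mat3.png

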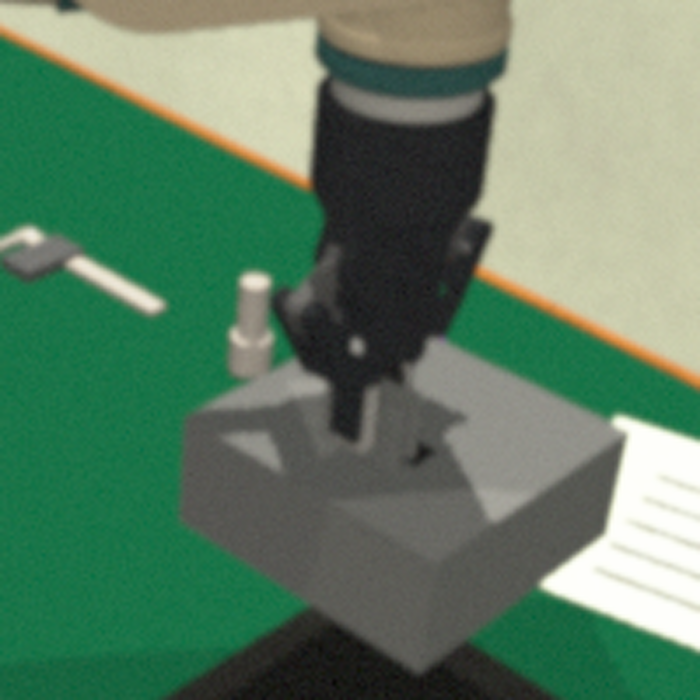

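Request:
servo_tool(rows=[[0, [0, -0.2, 0], 0], [0, [-0.02, -0.6, 0], 0], [0, [-0.04, -1.1, 0], 0], [0, [-0.06, -1.7, 0], 0], [0, [-0.08, -2.3, 0], 0], [0, [-0.1, -2.9, 0], 0], [0, [-0.12, -3.5, 0], 0], [0, [-0.14, -4.1, 0], 0], [0, [-0.16, -4.7, 0], 0], [0, [-0.18, -5.3, 0], 0], [0, [-0.2, -5.9, 0], 0], [0, [-0.2, -6.4, 0], 0]])

```text
t: 42.02
eef_pos: [489.4, -1.6, 212.3]
tcp_rot: [0.999, 0.04, -0.001, -0.0]
contact_force: [0.5, -0.3, -2.9]
width: 15.6
```

Request:
servo_tool(rows=[[0, [0, -0.5, 0], 0], [0, [-0.02, -1.0, 0], 0], [0, [-0.04, -1.6, 0], 0], [0, [-0.06, -2.2, 0], 0], [0, [-0.08, -2.8, 0], 0], [0, [-0.1, -3.4, 0], 0], [0, [-0.12, -4.0, 0], 0], [0, [-0.14, -4.6, 0], 0], [0, [-0.16, -5.2, 0], 0], [0, [-0.18, -5.8, 0], 0], [0, [-0.2, -6.2, 0], 0], [0, [-0.2, -6.4, 0], 0]])

```text
t: 43.02
eef_pos: [460.6, 252.9, 212.2]
tcp_rot: [0.999, 0.041, -0.001, 0.0]
contact_force: [0.4, -0.8, -2.8]
width: 14.9
```

Request:
servo_tool(rows=[[0, [0, 0, 0], 0], [0, [0, 0, 0], 0], [0, [0, 0, 0], 0], [0, [0, 0, 0], 0]])

```text
t: 43.35
eef_pos: [462.2, 250.0, 213.3]
tcp_rot: [0.999, 0.039, 0.0, 0.0]
contact_force: [-0.4, 0.1, -3.0]
width: 15.3
```

Run:
```python
from h import *
go(461.6,252.5,125,4.6)
def rect(q): return np.round(np.hstack([np.array(x).ravel() for x in cv2.minAreaRect(q[:,:2].astype(np.float32))]),2)
for n in("top","side"):
    p,d=snapshot(n);P=pts(n,d);cv2.imwrite(f"pics/cv_{n}.png",cv2.resize(p[60:300,60:300,::-1],None,fx=2.5,fy=2.5))
    for z0,z1 in((196,212),):
        q=P[(abs(P[...,0]-492)<100)&(abs(P[...,1]-254)<100)&(P[...,2]>z0)&(P[...,2]<z1)]
        print(n,len(q),rect(q),np.median(q[:,2]))
```

```text
t 43.35 pos [462.2 250.  213.3] th 4.51 w 15.3 F [-0.4  0.1 -3. ] j6 0.35
SHIFT [-0.009 -0.064  2.207] TURN -0.019 rows>= 2.1176490376510713
top 1915 [494.22 252.31 154.86 155.16   4.41] 203.5689253642788
side 1840 [494.4  251.   159.6  158.87   5.21] 204.72806781861556
```

View pics/cv_top.png

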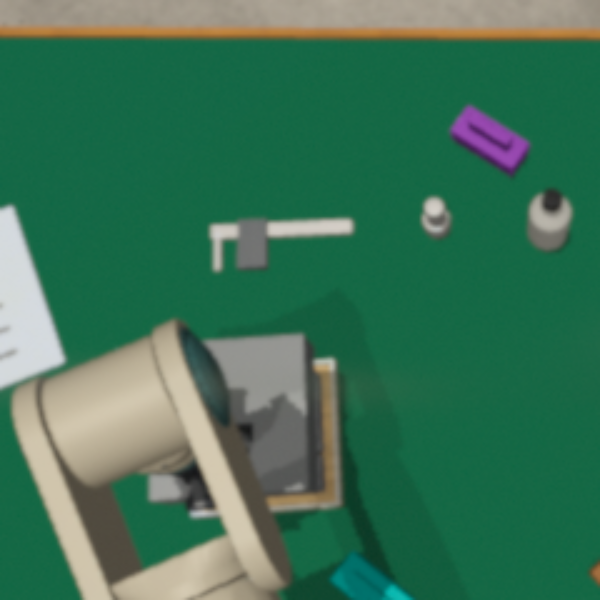

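View pics/cv_side.png

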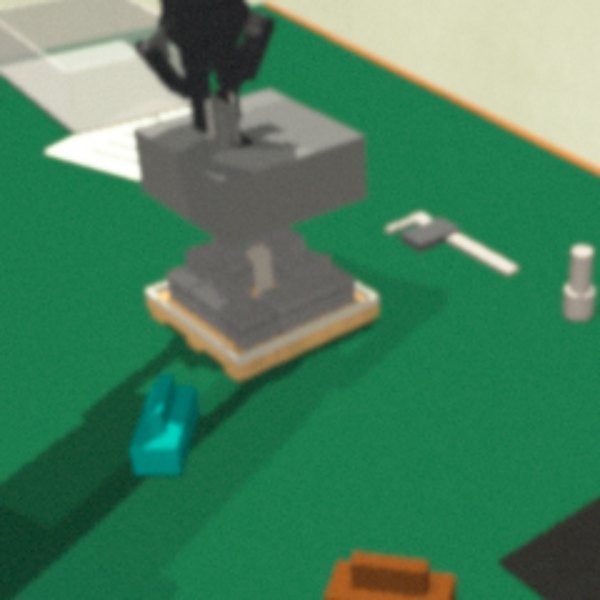

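Request:
servo_tool(rows=[[0, [-0.03, -0.06, 0.2], 0], [0, [-0.03, -0.06, 0.5], 0], [0, [-0.03, -0.06, 0.8], 0], [0, [-0.03, -0.06, 1.0], 0], [0, [-0.03, -0.06, 1.2], 0], [0, [-0.03, -0.06, 1.3], 0], [0, [-0.03, -0.06, 1.3], 0], [0, [-0.03, -0.06, 1.3], 0], [0, [-0.03, -0.06, 1.3], 0]])

```text
t: 44.2
eef_pos: [460.9, 253.4, 162.0]
tcp_rot: [0.999, 0.04, 0.001, -0.0]
contact_force: [-0.0, 1.2, -2.6]
width: 15.3
```

Run:
```python
from h import *
go(461,252.6,125,4.6)
def rect(q): return np.round(np.hstack([np.array(x).ravel() for x in cv2.minAreaRect(q[:,:2].astype(np.float32))]),2)
for n in("top",):
    p,d=snapshot(n);P=pts(n,d)
    for z0,z1 in((144,158),):
        q=P[(abs(P[...,0]-492)<100)&(abs(P[...,1]-254)<100)&(P[...,2]>z0)&(P[...,2]<z1)]
        print(n,len(q),rect(q),np.median(q[:,2]))
```

```text
t 44.2 pos [460.9 253.4 162. ] th 4.58 w 15.3 F [-0.   1.2 -2.6] j6 0.35
SHIFT [-0.     0.02   0.924] TURN -0.003 rows>= 0.8867157069036733
top 1710 [492.91 255.02 154.34 153.96   4.57] 152.5397427155034
```

Request:
servo_tool(rows=[[0, [-0.01, 0.01, 0.15], 0], [0, [-0.01, 0.01, 0.3], 0], [0, [-0.01, 0.01, 0.45], 0], [0, [-0.01, 0.01, 0.6], 0], [0, [-0.01, 0.01, 0.75], 0], [0, [-0.01, 0.01, 0.9], 0], [0, [-0.01, 0.01, 1.0], 0], [0, [-0.01, 0.01, 1.0], 0], [0, [-0.01, 0.01, 1.0], 0]])

```text
t: 45.0
eef_pos: [460.2, 252.8, 121.1]
tcp_rot: [0.999, 0.04, -0.0, 0.0]
contact_force: [-0.8, 0.1, -2.5]
width: 15.4
```

Run:
```python
from h import *
go(461,252.6,93,4.6)
def rect(q): return np.round(np.hstack([np.array(x).ravel() for x in cv2.minAreaRect(q[:,:2].astype(np.float32))]),2)
for n in("top",):
    p,d=snapshot(n);P=pts(n,d)
    q=P[(abs(P[...,0]-492)<100)&(abs(P[...,1]-254)<100)&(P[...,2]>105)&(P[...,2]<120)]
    print(n,len(q),rect(q),np.median(q[:,2]))
```

```text
t 45.0 pos [460.2 252.8 121.1] th 4.58 w 15.4 F [-0.8  0.1 -2.5] j6 0.35
SHIFT [0.02  0.007 0.703] TURN -0.003 rows>= 0.6747523090730443
top 1554 [492.27 254.63 154.76 153.89   4.57] 111.58166154643607
```

Request:
servo_tool(rows=[[0, [0, 0, 0.08], 0], [0, [0, 0, 0.16], 0], [0, [0, 0, 0.24], 0], [0, [0, 0, 0.32], 0], [0, [0, 0, 0.4], 0], [0, [0, 0, 0.46], 0], [0, [0, 0, 0.5], 0], [0, [0, 0, 0.5], 0]])

```text
t: 45.72
eef_pos: [460.0, 252.7, 100.8]
tcp_rot: [0.999, 0.04, -0.0, 0.0]
contact_force: [-0.2, -0.3, -3.3]
width: 15.4
```

Request:
servo_tool(rows=[[0, [0.01, 0, 0.05], 0], [0, [0.01, 0, 0.1], 0], [0, [0.01, 0, 0.14], 0], [0, [0.01, 0, 0.14], 0]])

```text
t: 46.05
eef_pos: [460.4, 252.8, 95.3]
tcp_rot: [0.999, 0.04, -0.0, 0.0]
contact_force: [-0.4, 0.6, -3.6]
width: 15.3
```

Request:
servo_tool(rows=[[0, [0, 0, 0.03], 0], [0, [0, 0, 0.06], 0], [0, [0, 0, 0.08], 0], [0, [0, 0, 0.08], 0]])

```text
t: 46.38
eef_pos: [460.8, 253.0, 93.1]
tcp_rot: [0.999, 0.04, 0.0, -0.0]
contact_force: [-2.5, -0.3, 1.0]
width: 15.3
```

Request:
servo_tool(rows=[[0, [0, 0, 0.02], 0], [0, [0, 0, 0.03], 0], [0, [0, 0, 0.03], 0]])

```text
t: 46.63
eef_pos: [460.9, 253.1, 92.6]
tcp_rot: [0.999, 0.04, 0.001, -0.0]
contact_force: [-5.5, -1.3, 6.9]
width: 15.3
```

Run:
```python
from h import *
def rect(q): return np.round(np.hstack([np.array(x).ravel() for x in cv2.minAreaRect(q[:,:2].astype(np.float32))]),2)
p,d=snapshot("top");P=pts("top",d)
q=P[(abs(P[...,0]-492)<100)&(abs(P[...,1]-254)<100)&(P[...,2]>78)&(P[...,2]<92)]
print(len(q),rect(q),np.median(q[:,2]))
A=np.c_[q[:,:2]-[492,255],np.ones(len(q))];print(np.linalg.lstsq(A,q[:,2],rcond=None)[0])
p,d=snapshot('side');crop('s',p,80,80,240,215,5,'seat')
```

```text
1454 [492.83 254.26 154.05 154.02   4.5 ] 83.36418506685413
[-3.88406254e-03  1.62579371e-03  8.34695115e+01]
```

View pics/seat.png

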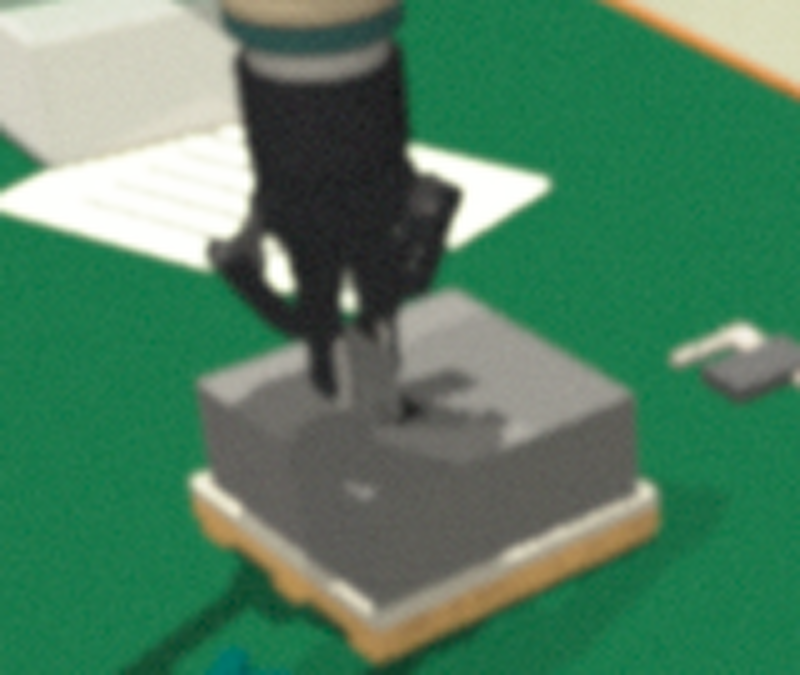

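The cover is seated: its top is level at z 83.4, the same as before. I'll release and rise.

Request:
servo_tool(rows=[[0.2, [0, 0, 0], 0], [0.4, [0, 0, 0], 0], [0.6, [0, 0, 0], 0], [0.8, [0, 0, 0], 0], [0.8, [0, 0, 0], 0], [0.8, [0, 0, 0], 0], [0.8, [0, 0, -0.5], 0], [0.8, [0, 0, -1.0], 0], [0.8, [0, 0, -1.8], 0], [0.8, [0, 0, -2.6], 0], [0.8, [0, 0, -3.2], 0], [0.8, [0, 0, -3.2], 0]])

```text
t: 47.73
eef_pos: [462.4, 253.7, 225.7]
tcp_rot: [0.999, 0.04, 0.005, -0.002]
contact_force: [0.2, -0.1, 0.3]
width: 68.1
```

Request:
servo_tool(rows=[[0.8, [0, 0.7, 0], 0], [0.8, [0, 1.5, 0], 0], [0.8, [0, 2.3, 0], 0], [0.8, [0, 3.1, 0], 0], [0.8, [0, 3.9, 0], 0], [0.8, [0, 4.7, 0], 0], [0.8, [0, 5.5, 0], 0], [0.8, [0, 6.2, 0], 0], [0.8, [0, 6.5, 0], 0], [0.8, [0, 6.5, 0], 0], [0.8, [0, 6.5, 0], 0], [0.8, [0, 6.5, 0], 0]])

```text
t: 48.73
eef_pos: [481.3, -5.3, 219.0]
tcp_rot: [0.999, 0.04, -0.0, -0.0]
contact_force: [0.4, -0.4, -1.0]
width: 68.5
```

Run:
```python
from h import *
go(0,0,0,0)
def rect(q): return np.round(np.hstack([np.array(x).ravel() for x in cv2.minAreaRect(q[:,:2].astype(np.float32))]),2)
p,d=snapshot("top");P=pts("top",d);crop("t",p,125,195,205,275,7,"f_top")
b=(abs(P[...,0]-492)<110)&(abs(P[...,1]-254)<110)
q=P[b&(P[...,2]>79)&(P[...,2]<90)];print(len(q),rect(q),np.median(q[:,2]))
A=np.c_[q[:,:2]-[492,255],np.ones(len(q))];print(np.linalg.lstsq(A,q[:,2],rcond=None)[0])
q=P[b&(P[...,2]>105)&(P[...,2]<130)];print("plates",rect(q),q[:,2].max())
p,d=snapshot('side');crop('s',p,110,130,220,215,7,'f_side');cv2.imwrite("pics/f_all.png",p[:,:,::-1])
```

```text
t 48.73 pos [481.3  -5.3 219. ] th 4.63 w 68.5 F [ 0.4 -0.4 -1. ] j6 -0.17
SHIFT [-11.981  -1.101   5.48 ] TURN 0.927 rows>= 12.681829727130863
2960 [489.87 255.3  154.51 155.14   4.68] 83.13005777082992
[ 3.51189542e-04 -2.32356198e-03  8.32303342e+01]
plates [463.56 252.58  28.37  43.61   2.87] 125.62026434175687
```

View pics/f_top.png

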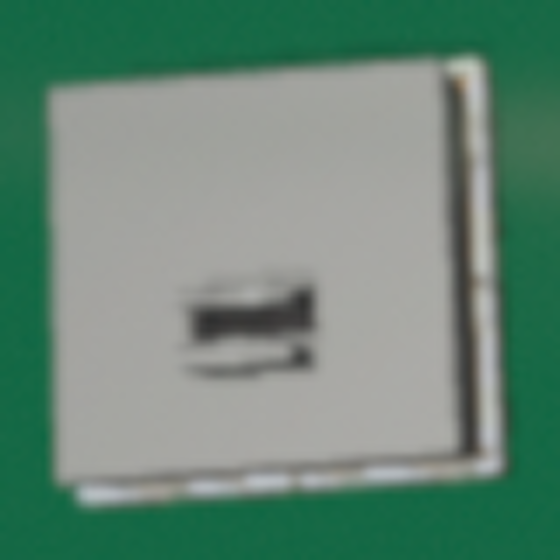

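View pics/f_side.png

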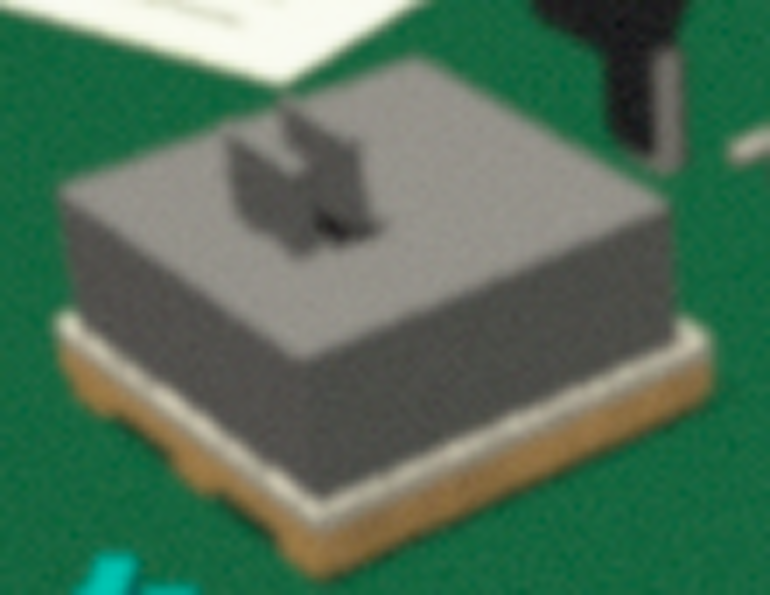

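View pics/f_all.png

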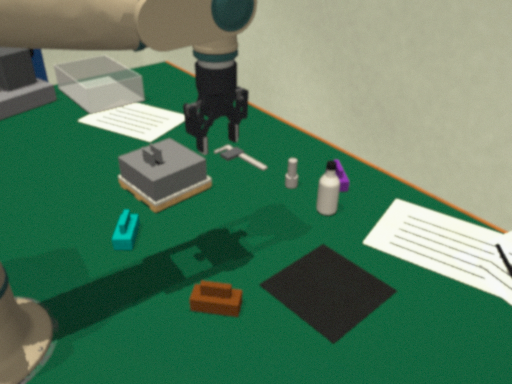

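```bash
python3 -c "
from station import *
print(finish_job())"
```

```text
the job is handed in; nothing more can be done
None
```

The job is handed in, at about 49 s of the 210 s allowed; `finish_job` gave no verdict. All four grey packs are on the carrier's slab and the cover is back on over them, the same way round as before.

**Cover off:** I squeezed the tab and lug together, lifted the cover straight off and stood it on the mat, about 5 mm from the mat's centre. Letting go made it slide about 5 mm there, most likely from the tab's spring.

**Packs:** In the last top view before the cover went back, all four lay flat, rib up. Their rib centres were within about 4 mm of the outline centres and turned by 0.02 rad at most. I set them about 2 mm outward on purpose, so they would not land on each other. With the cover on they cannot be seen, so I could not check them again.

**Cover back on:** The last check showed:
- It sits level, with its top at z 83.2 mm (83.4 mm before it was removed) and a turn of 4.7°, as at the start.
- Its centre is about 2 mm from the carrier's, after sliding about 3 mm on release.
- Lug and tab together measure 28.4 mm against 28 mm nominal, so the tab has sprung back.

No check failed. The pin, oil bottle and caliper were not touched, and I saw neither a slackening grip nor a knocked pack. The side camera's positions differed from the top camera's by 1 to 3 mm; I relied on the top one.

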